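# Kit up two weldments from the cut parts

### The job

Make up the two welding kits from the parts lying about the bench. The three-compartment tray is the machine foot: the square foot plate and the larger hex nut lying flat and the plain round tube stub standing upright, one part in each compartment, in any order. The two-compartment tray is the pivot bracket: the longer U-channel lying on its back in the long compartment and the flanged bush standing on its flange in the square one; leave the short channel and the small nut where they lie.

Things in the scene. Friction and masses are not known exactly. Their poses are not given: they have to be found in the camera images.
- tray3: Machine-foot kit tray, fixed (held to the steel bench by magnets): low grey sheet-steel tray with three equal square compartments in a row along its y. Outside 90 (x) x 264 (y) mm; floor top 2 mm and rim and dividers' top 10 mm above the bench; walls 3 mm. Compartments 84 x 84 mm inside, centred at y = -87, 0 and +87 mm, x = 0. Origin: centre of the underside, on the bench.
- tray2: Pivot-bracket kit tray, fixed (magnets) like the other: two compartments in a row along its y, one square, one long. Outside 90 (x) x 213 (y) mm; floor top 2 mm, rim and divider 10 mm above the bench; walls 3 mm. Square compartment 84 x 84 mm centred at y = -61.5 mm; long compartment 84 (x) x 120 (y) mm centred at y = +43.5 mm; x = 0. Origin: centre of the underside, on the bench.
- foot_plate_mid (a point): Loose square steel foot plate, 48 x 48 x 18 mm thick, 20 mm hole through its middle, lying flat, about 0.27 kg. Point at its centre, 9 mm up; x and y along its sides, z up.
- tube_mid (a point): Loose plain round steel tube stub, outside diameter 34, bore 26, 45 mm high, standing, about 0.14 kg. Point at its centre, 22.5 mm up; z along the tube, up.
- nut_large_mid (a point): Loose larger steel hex nut, 36 mm across flats (42 over corners), 22 mm high, lying flat, 0.11 kg. Point at its centre, 11 mm up; z up; its x axis is square to one pair of flats (others at 60 degree steps).
- channel_long_mid (a point): Loose longer U-channel, bright metal, 90 mm long (its x) x 40 mm wide over the flanges (its y) x 25 mm high, 4 mm walls, lying on its back (web down, open side up), 0.2 kg. Too long for the square compartments. Point at its centre, 12.5 mm up; z up.
- bush_mid (a point): Loose flanged steel bush: round flange diameter 50 x 8 mm thick at the bottom, hub diameter 28 mm above it, 35 mm high in all, dark bore mark on top, 0.22 kg. Point on its axis half-way up, 17.5 mm; z up.
- channel_short_mid (a point): Loose shorter U-channel, same section, only 50 mm long; not wanted, stays where it lies. Point at its centre, 12.5 mm up; x along its length.
- nut_small_mid (a point): Loose smaller hex nut, 24 mm across flats, 14 mm high; not wanted, stays where it lies. Point at its centre, 7 mm up.
Things that resemble listed ones, but are neither listed nor needed, are in the scene too. Leave any blue, brown or yellow look-alike of the part that bears channel_long_mid alone.

How it is judged:
By the outcome, as a careful person would: the job done as asked, in the order asked, and still so for the second after the job is handed in, with the robot touching nothing.
It also fails if it takes over 125 s, if anything falls off the work surface, if the arm or the gripper's body presses on something with over 40 N, if the wrist force passes 120 N, or if a joint passes its speed limit or range.

### The arm

A 6-joint arm with a two-finger parallel gripper is mounted at the origin on the work surface. World frame = base frame: x ahead of the robot, y to its left, z up, the work surface at z = 0. Lengths are in m, angles in rad, forces in N, time in s.
With the tool pointing down it reaches from about 0.375 to 0.9 m from the base axis. Payload 3.1 kg.
Tool frame: the origin (TCP) lies between the finger pads; the fingertips stand 25 mm ahead of it and the grasp point (between the pads) lies 6 mm ahead of it (robot.tip_reach is the distance from the TCP to the fingertips, in m); y points along the fingers, x is the direction in which the jaws open and shut, and the axes are right-handed (so a half turn about y gives the same grasp; the last joint's range is limited). The gripper opens to 85 mm and grips with 20 to 120 N. Pads are 22 mm wide; open, the fingers measure 114 mm over their backs; the gripper's body (76 mm by 85 mm) begins 54 mm behind the grasp point. The pads swing forward as they close: fully open they stand 13 mm farther back than shut.
Start: joints at [1.034, 0.527, 1.433, -0, 1.181, -0.178], TCP at [0.219, 0.585, 0.256] pointing down, gripper open.
Joint ranges: [-3.08, 3.08], [-0.75, 2.2], [0.22, 2.44], [-1.43, 4.57], [0, 2.65], [-2.85, 2.85]. Speed limits (rad/s): [2.79, 2.79, 3.14, 3.14, 3.14, 3.14].

### API

Orientations are given as [roll, pitch, yaw] about the fixed x, y, z axes, in that order (R = Rz(yaw) Ry(pitch) Rx(roll)).
In Python, from cell import robot, capture gives the robot as it stands.
- The arm moves only by the tool step_arm, never from a script. Its argument "deltas" is a list of rows, each a list of 2 entries, a list of its own where there are three numbers: the shift along the tool's x, y, z in m, then the turn, a rotation vector about the tool's x, y, z in rad. A call has 1 to 5 rows; each row shifts and turns the commanded pose from where the row before left it, along the tool's axes as they then stand; what a row does not reach is not made up. A row lasts 1/12 s, in which the tool goes at most 41.7 mm and 7.16 degrees, less where a joint would pass 70% of its speed; a pose out of reach is approached as far as the arm can. A call is refused whole if a number of a shift passes 0.0417 or a number of a turn 0.125, either way. A call with a gripper value outside its range is refused whole. "gripper" is the opening, from 0 (shut) to 1 (fully open), set as the call begins (left out, the last holds). The fingers move at their own pace and stop on an object; the grip force is fixed at half the most. Time passes only in rows, so rows that do not move let the fingers close. It gives the time, the measured TCP pose, the force and the opening at its end, in the units of the state.
- robot.read_state(): the state, without advancing time (a new reading comes with each control period).
- capture(name): name is "side" or "top" or "wrist"; returns a dict with "pixels" (480x640x3 uint8, red, green, blue), "mtx" (3x3 intrinsics, pixels), "R" (3x3) and "t" (3): a world point X has camera coordinates R X + t. Camera axes: x right, y down, z forward; pixel columns grow to the right and rows downward; lengths in m; the calibration is good to about 2 mm. A picture is of the moment at which its call begins. There is no depth.
- robot.finish_job(): hands the job in, once; it reports no verdict.
The state is a dict: "time": time; "joint_positions": joint angles; "qd": joint speeds; "joint_efforts": joint torques, N m; "ee_pos": TCP position; "eef_rot": TCP orientation; "ft_force": force on the tool from outside, world axes, zero at the start; "torque": the same for the moment, N m; "finger_gap": opening from 0.0 (shut) to 1.0 (fully open).
Only numpy, scipy, OpenCV 4.12 (cv2) and the standard library are available. Lean on these libraries where they do the work, as an engineer would, in place of code of your own. Each camera call takes 0.05 s, during which the arm holds its last target.

## Working session

There is one attempt and no reset: what is moved stays moved. The work goes in short steps, Python scripts to look and compute and a tool call to move; the robot and the scene stay as the last step left them, time stands still between calls to the robot, and variables do not carry over. Pictures are saved under pics/ and viewed, and the job is handed in when it is done.

Besides the shell and the picture viewer there is one more tool, called after "Request:" by a JSON object that holds its "fn" and its "kwargs", one argument or row to a line. step_arm: Moves the arm, as the interface text tells. Its arguments: {"type":"object","properties":{"deltas":{"type":"array"},"gripper":{"type":"number"}},"required":["deltas"]}

```bash
ls; mkdir -p pics
python3 - <<'E'
from cell import robot, capture
import cv2, numpy as np
s=robot.read_state(); print({k:np.round(v,3) for k,v in s.items()})
for n in ["side","top","wrist"]:
    c=capture(n); cv2.imwrite(f"pics/{n}0.png",c["pixels"][:,:,::-1]); np.savez(f"pics/{n}0.npz",**c)
    print(n,c["mtx"].round(1).tolist(),c["R"].round(3).tolist(),c["t"].round(3).tolist(), (-c["R"].T@c["t"]).round(3))
E
```

```text
pics
{'time': np.float64(0.0), 'joint_positions': array([ 1.034,  0.528,  1.434,  0.   ,  1.181, -0.179]), 'qd': array([ 0.001, -0.001, -0.001, -0.002, -0.   , -0.001]), 'joint_efforts': array([ 1.0000e-03, -4.4235e+01, -1.7803e+01, -0.0000e+00,  9.0000e-03,
        0.0000e+00]), 'ee_pos': array([0.219, 0.585, 0.255]), 'eef_rot': array([-1.57 ,  0.002,  1.213]), 'ft_force': array([0.605, 0.555, 0.885]), 'torque': array([-0.004, -0.015,  0.038]), 'finger_gap': np.float64(0.999)}
side [[582.5, 0.0, 312.7], [0.0, 582.5, 235.3], [0.0, 0.0, 1.0]] [[0.824, -0.566, 0.016], [-0.351, -0.533, -0.77], [0.444, 0.629, -0.638]] [-0.389, 0.21, 1.054] [-0.073 -0.771  0.84 ]
top [[467.9, 0.0, 320.2], [0.0, 467.9, 237.9], [0.0, 0.0, 1.0]] [[-0.013, -1.0, 0.013], [-0.995, 0.012, -0.099], [0.099, -0.014, -0.995]] [-0.015, 0.476, 1.02] [ 0.373 -0.007  1.062]
wrist [[353.2, 0.0, 318.5], [0.0, 353.2, 239.0], [0.0, 0.0, 1.0]] [[0.35, 0.937, -0.001], [0.895, -0.334, 0.296], [0.277, -0.105, -0.955]] [-0.624, -0.039, 0.38] [0.148 0.611 0.374]
```

View pics/top0.png

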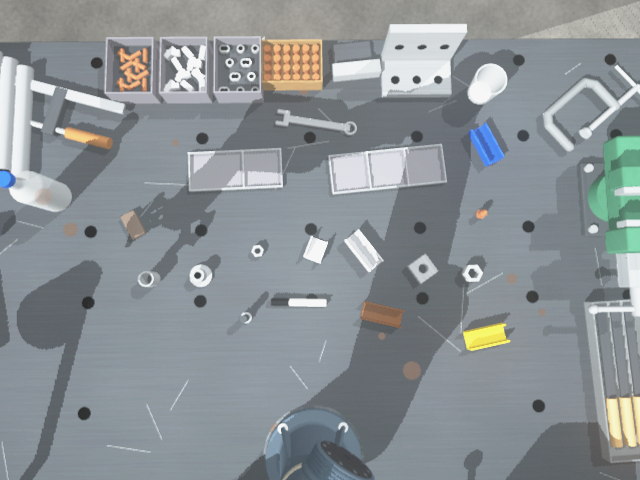

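View pics/side0.png

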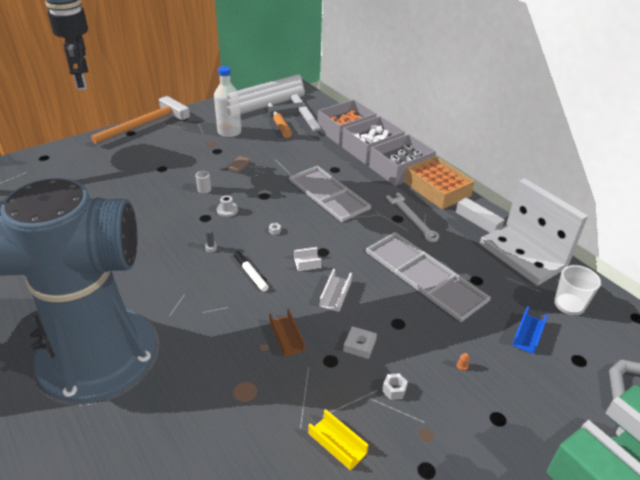

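View pics/wrist0.png

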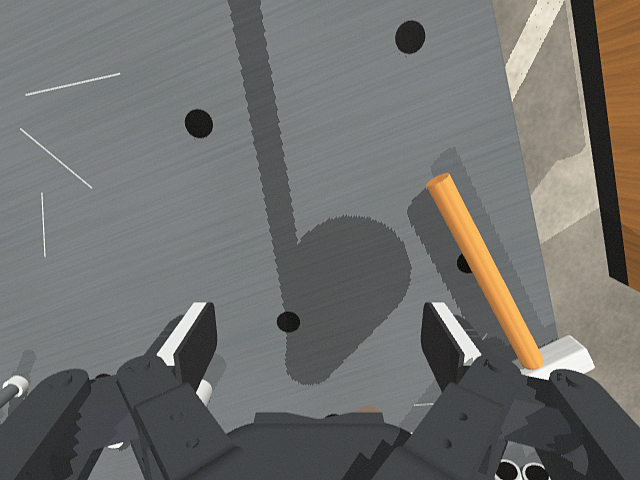

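```bash
cat > h.py <<'E'
import numpy as np, cv2
from cell import robot, capture
def load(n): 
    d=np.load(f"pics/{n}.npz"); return {k:d[k] for k in d.files}
def ray(c,uv):
    d=np.linalg.inv(c["mtx"])@np.array([uv[0],uv[1],1.]); o=-c["R"].T@c["t"]; return o,c["R"].T@d
def plane(c,uv,z):
    o,d=ray(c,uv); return o+d*(z-o[2])/d[2]
def proj(c,X):
    p=c["mtx"]@(c["R"]@np.asarray(X,float)+c["t"]); return p[:2]/p[2]
def tri(c1,u1,c2,u2):
    o1,d1=ray(c1,u1);o2,d2=ray(c2,u2);d1/=np.linalg.norm(d1);d2/=np.linalg.norm(d2)
    s=np.linalg.lstsq(np.c_[d1,-d2],o2-o1,rcond=None)[0]
    a=o1+d1*s[0];b=o2+d2*s[1]; return (a+b)/2,np.linalg.norm(a-b)
def crop(c,x0,y0,x1,y1,k,name):
    im=cv2.resize(c["pixels"][y0:y1,x0:x1,::-1],None,fx=k,fy=k,interpolation=cv2.INTER_CUBIC); cv2.imwrite(f"pics/{name}.png",im)
def snap(n,name):
    c=capture(n); np.savez(f"pics/{name}.npz",**c); cv2.imwrite(f"pics/{name}.png",c["pixels"][:,:,::-1]); return c
E
python3 - <<'E'
from h import *
t=load("top0");s=load("side0")
crop(t,120,225,280,345,5,"a1"); crop(t,290,225,500,345,3.8,"a2"); crop(t,180,135,460,205,2.85,"a3")
crop(s,180,160,360,290,4.4,"b1"); crop(s,270,240,500,412,3.4,"b2"); crop(s,280,155,500,325,3.5,"b3")
E
```

```text
(no output)
```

View pics/a1.png

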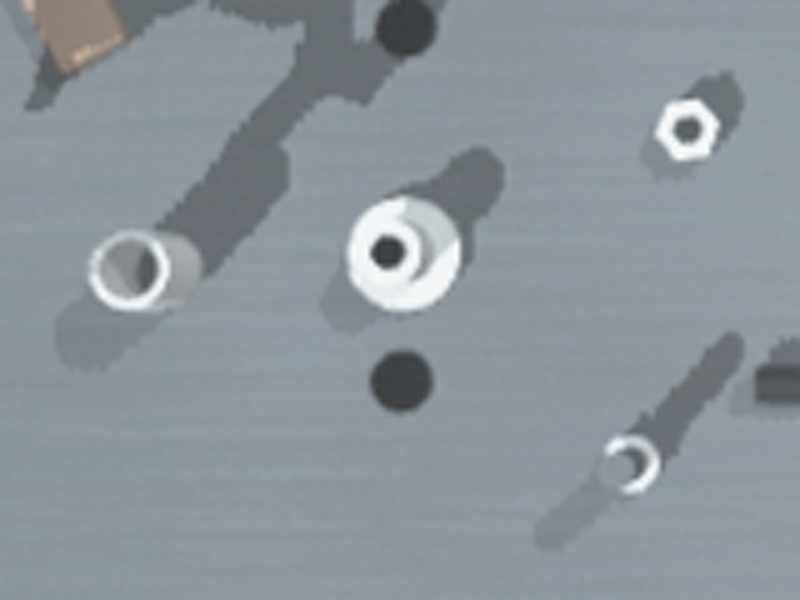

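View pics/a2.png

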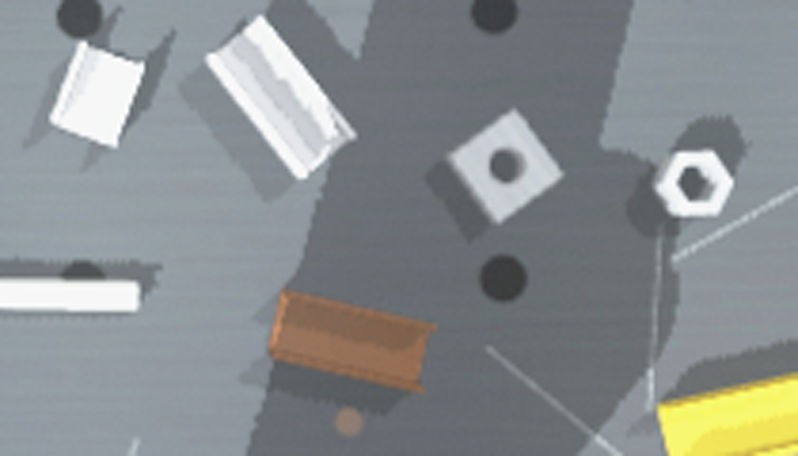

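View pics/a3.png

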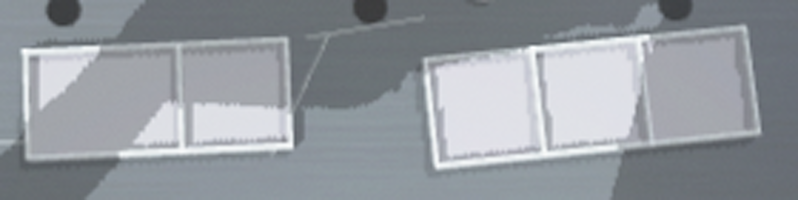

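View pics/b1.png

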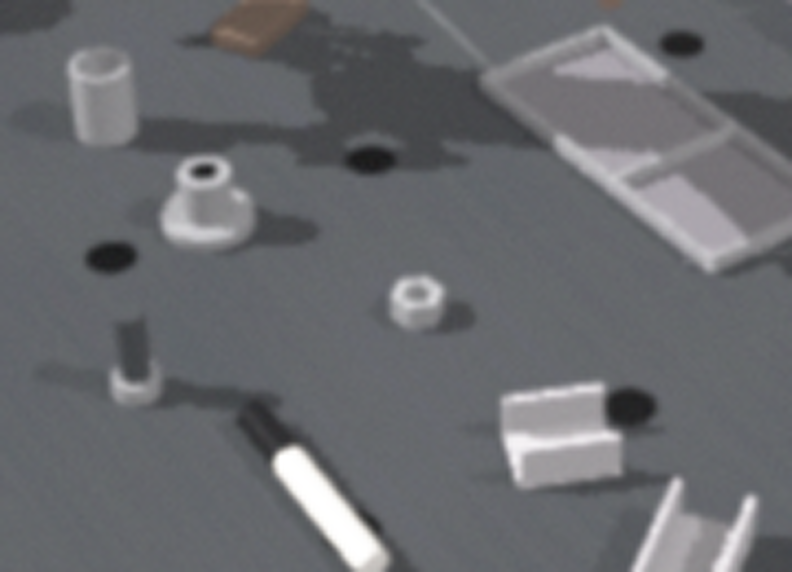

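View pics/b2.png

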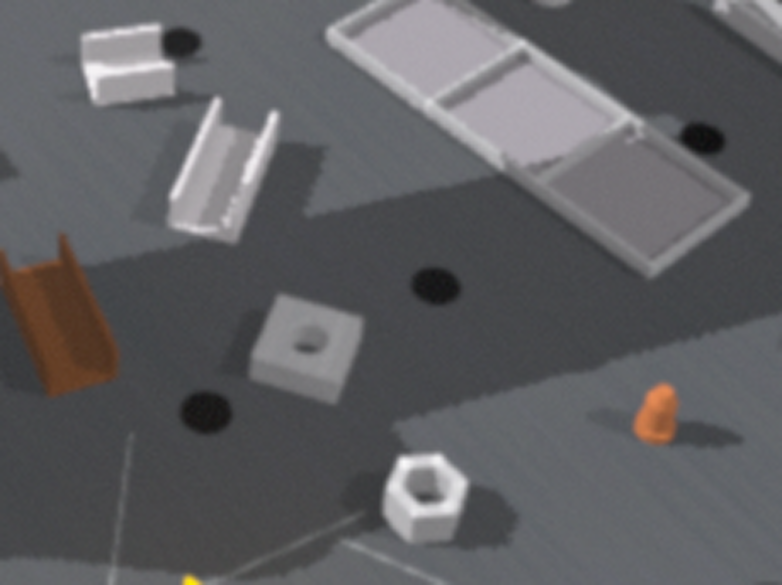

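View pics/b3.png

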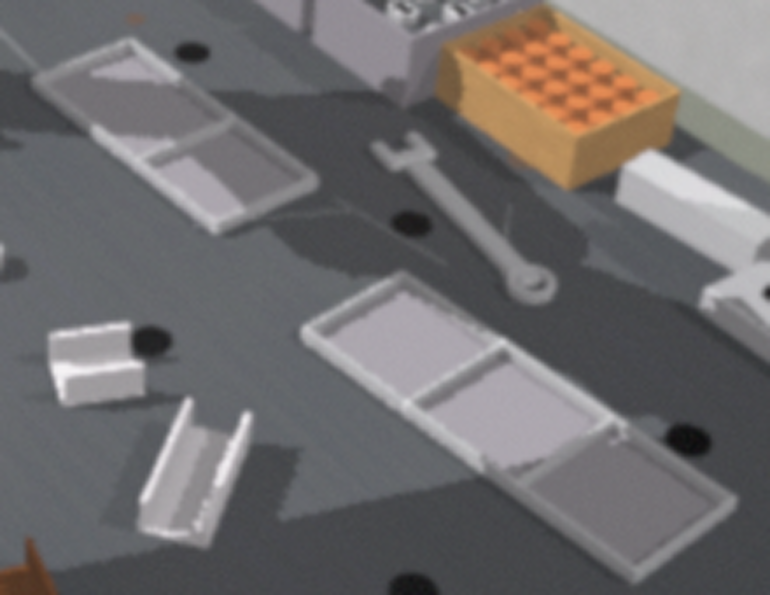

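Run:
```python
from h import *
t=load("top0");s=load("side0")
A=lambda x,y,f,o:(np.array([x,y])+.5)/f-.5+np.array(o)
a1=lambda p:A(*p,5,(120,225));a2=lambda p:A(*p,3.8,(290,225));a3=lambda p:A(*p,2.85,(180,135))
b1=lambda p:A(*p,4.4,(180,160));b2=lambda p:A(*p,3.4,(270,240));b3=lambda p:A(*p,3.5,(280,155))
def sh(n,T,S,z):
    X,e=tri(t,T,s,S); print(n,"tri",X.round(4),"err",round(e,4),"plane top",plane(t,T,z).round(4)[:2],"side",plane(s,S,z).round(4)[:2])
sh("tube",a1((130,270)),b1((101,62)),.045)
sh("bush",a1((388,252)),b1((204,170)),.035)
sh("nutL",a2((694,184)),b2((425,486)),.022)
sh("plate",a2((506,166)),b2((311,338)),.018)
def quad(n,Tp,Sp,z):
    for a,b in zip(Tp,Sp): sh(n,a,b,z)
    for c,P in ((t,Tp),(s,Sp)):
        P=np.array([plane(c,p,z) for p in P])[:,:2]; print(n,"centre",P.mean(0).round(4),"sides",np.linalg.norm(P-np.roll(P,-1,0),axis=1).round(4),"dir",[round(float(np.degrees(np.arctan2(*(P[(i+1)%4]-P[i])[::-1]))),1) for i in range(4)])
quad("plate",[a2(p) for p in((514,109),(564,174),(499,224),(447,157))],[b2(p) for p in ((282,295),(365,323),(338,385),(251,361))],.018)
quad("chan",[a2(p) for p in((260,15),(356,137),(303,180),(207,58))],[b2(p) for p in((278,113),(237,222),(172,203),(217,98))],.025)
quad("tray3",[a3(p) for p in((422,58),(745,26),(762,132),(436,168))],[b3(p) for p in((402,270),(737,502),(637,582),(302,332))],.010)
quad("tray2",[a3(p) for p in((22,48),(288,37),(293,148),(27,160))],[b3(p) for p in((130,38),(318,180),(218,232),(36,80))],.010)
```

```text
tube tri [0.39   0.3573 0.043 ] err 0.0002 plane top [0.3899 0.3567] side [0.3889 0.3545]
bush tri [0.3963 0.2492 0.0322] err 0.0004 plane top [0.3964 0.2484] side [0.3946 0.2458]
nutL tri [ 0.3936 -0.3604  0.0172] err 0.0003 plane top [ 0.3934 -0.3587] side [ 0.3911 -0.3629]
plate tri [ 0.4063 -0.251   0.014 ] err 0.0019 plane top [ 0.4054 -0.2496] side [ 0.4049 -0.2539]
plate tri [ 0.42   -0.2404  0.0352] err 0.0412 plane top [ 0.4389 -0.2555] side [ 0.4105 -0.2211]
plate tri [ 0.4065 -0.2795  0.0526] err 0.0172 plane top [ 0.4003 -0.2836] side [ 0.4357 -0.2619]
plate tri [ 0.3898 -0.2628 -0.0041] err 0.045 plane top [ 0.3715 -0.2443] side [ 0.397  -0.2869]
plate tri [ 0.4049 -0.2201 -0.0333] err 0.0189 plane top [ 0.4111 -0.215 ] side [ 0.3687 -0.2487]
plate centre [ 0.4055 -0.2496] sides [0.0478 0.0487 0.0493 0.0491] dir [-143.9, 126.2, 36.5, -55.5]
plate centre [ 0.403  -0.2547] sides [0.048  0.046  0.0476 0.0501] dir [-58.3, -147.2, 126.6, 33.4]
chan tri [ 0.4959 -0.1062  0.02  ] err 0.0008 plane top [ 0.4956 -0.106 ] side [ 0.4921 -0.1101]
chan tri [ 0.4237 -0.1619  0.0161] er
[... 894 characters left out ...]
.2645 0.0907] dir [-84.7, -173.3, 95.8, 6.3]
tray3 centre [ 0.6313 -0.1825] sides [0.2654 0.0925 0.2648 0.0928] dir [-85.0, -172.8, 95.0, 7.5]
tray2 tri [0.6804 0.2826 0.0049] err 0.0019 plane top [0.6798 0.2808] side [0.675  0.2766]
tray2 tri [0.6883 0.0677 0.0032] err 0.0015 plane top [0.6869 0.0669] side [0.6813 0.0612]
tray2 tri [ 0.5985  0.0638 -0.001 ] err 0.0008 plane top [0.5958 0.0633] side [0.5901 0.0527]
tray2 tri [0.5904 0.2766 0.0035] err 0.002 plane top [0.5882 0.2754] side [0.5861 0.268 ]
tray2 centre [0.6377 0.1716] sides [0.214  0.0912 0.2123 0.0917] dir [-88.1, -177.7, 92.0, 3.4]
tray2 centre [0.6331 0.1646] sides [0.2155 0.0916 0.2153 0.0892] dir [-88.3, -174.7, 91.1, 5.5]
```

```bash
cat >> h.py <<'E'
from scipy.spatial.transform import Rotation as Ro
def Rtool(yaw): return Ro.from_euler('xyz',[-np.pi/2,0,yaw])
def plan(target,yaw,start=None,rows=None):
    s=robot.read_state(); 
    p=np.array(s["ee_pos"]) if start is None else np.array(start[:3]); R=Ro.from_euler('xyz',s["eef_rot"]) if start is None else Rtool(start[3])
    y0=R.as_euler('xyz')[2]; target=np.array(target,float)
    dy=yaw-y0; dist=np.linalg.norm(target-p)
    n=rows or int(max(np.ceil(dist/.0385),np.ceil(abs(dy)/.12),1))
    rv=(R.inv()*Rtool(yaw)).as_rotvec()/n
    print("from",p.round(4),round(y0,4),"n",n)
    step=(target-p)/n
    for i in range(n):
        print([R.inv().apply(step).round(4).tolist(),rv.round(4).tolist()]); R=R*Ro.from_rotvec(rv)
def st():
    s=robot.read_state(); print(round(float(s["time"]),2),np.round(s["ee_pos"],4),np.round(s["eef_rot"],4),np.round(s["ft_force"],1),round(float(s["finger_gap"]),3))
E
python3 -c "
from h import *
print(robot.tip_reach,[a for a in dir(robot) if a[0]!='_'])
plan([.41,.27,.25],.63)
plan([.42,-.25,.25],.63,start=[.41,.27,.25,.63])"
```

```text
0.025 ['MotionError', 'finish_job', 'read_state', 'tip_reach']
from [0.2186 0.585  0.2555] 1.213 n 10
[[-0.0228, 0.0006, -0.029], [0.0, 0.0583, -0.0002]]
[[-0.0211, 0.0006, -0.0302], [0.0, 0.0583, -0.0002]]
[[-0.0193, 0.0006, -0.0314], [0.0, 0.0583, -0.0002]]
[[-0.0174, 0.0006, -0.0325], [0.0, 0.0583, -0.0002]]
[[-0.0155, 0.0006, -0.0334], [0.0, 0.0583, -0.0002]]
[[-0.0135, 0.0006, -0.0343], [0.0, 0.0583, -0.0002]]
[[-0.0115, 0.0006, -0.035], [0.0, 0.0583, -0.0002]]
[[-0.0094, 0.0006, -0.0356], [0.0, 0.0583, -0.0002]]
[[-0.0073, 0.0006, -0.0361], [0.0, 0.0583, -0.0002]]
[[-0.0052, 0.0006, -0.0365], [0.0, 0.0583, -0.0002]]
from [0.41 0.27 0.25] 0.63 n 14
[[-0.0213, -0.0, -0.0304], [0.0, 0.0, 0.0]]
[[-0.0213, -0.0, -0.0304], [0.0, 0.0, 0.0]]
[[-0.0213, -0.0, -0.0304], [0.0, 0.0, 0.0]]
[[-0.0213, -0.0, -0.0304], [0.0, 0.0, 0.0]]
[[-0.0213, -0.0, -0.0304], [0.0, 0.0, 0.0]]
[[-0.0213, -0.0, -0.0304], [0.0, 0.0, 0.0]]
[[-0.0213, -0.0, -0.0304], [0.0, 0.0, 0.0]]
[[-0.0213, -0.0, -0.0304], [0.0, 0.0, 0.0]]
[[-0.0213, -0.0, -0.0304], [0.0, 0.0, 0.0]]
[[-0.0213, -0.0, -0.0304], [0.0, 0.0, 0.0]]
[[-0.0213, -0.0, -0.0304], [0.0, 0.0, 0.0]]
[[-0.0213, -0.0, -0.0304], [0.0, 0.0, 0.0]]
[[-0.0213, -0.0, -0.0304], [0.0, 0.0, 0.0]]
[[-0.0213, -0.0, -0.0304], [0.0, 0.0, 0.0]]
```

Candidates in the top view (pixels):
- **Long channel:** bright (363,250). Rejected: short (315,249), brown (381,315), yellow (486,337), blue (487,145). Measured 90.6 x 40 mm, so it is the right one.
- **Large nut:** (473,273). Rejected: small nut (257,251).
- **Tube:** (147,279). Rejected: the bolt or pin (246,317) and the plastic cup (487,84).
- **Bush:** (200,275).
- **Plate:** (423,269).

The close crops confirm these. Next I move past the tube and bush for a wrist view.

Request:
{"fn": "step_arm", "kwargs": {
  "deltas": [
    [[-0.023,0,-0.029],[0,0.058,0]],
    [[-0.021,0,-0.03],[0,0.058,0]],
    [[-0.019,0,-0.031],[0,0.058,0]],
    [[-0.017,0,-0.0325],[0,0.058,0]],
    [[-0.0155,0,-0.0335],[0,0.058,0]]
  ],
  "gripper": 1
}}

```text
time: 0.57
ee_pos: [0.3148, 0.4272, 0.2561]
eef_rot: [-1.571, 0.0, 0.921]
ft_force: [0.6, 0.0, -0.1]
finger_gap: 0.999
```

Request:
{"fn": "step_arm", "kwargs": {
  "deltas": [
    [[-0.0135,0,-0.034],[0,0.058,0]],
    [[-0.0115,0,-0.035],[0,0.058,0]],
    [[-0.0095,0,-0.0355],[0,0.058,0]],
    [[-0.0075,0,-0.036],[0,0.058,0]],
    [[-0.005,0,-0.0365],[0,0.058,0]]
  ]
}}

```text
time: 0.98
ee_pos: [0.4105, 0.2701, 0.2562]
eef_rot: [-1.571, 0.0, 0.63]
ft_force: [-0.0, -0.1, -0.8]
finger_gap: 1.001
```

```bash
python3 -c "
from h import *
st(); c=snap('wrist','w1'); st()"
```

```text
0.98 [0.4105 0.2701 0.2562] [-1.5707e+00  3.0000e-04  6.3030e-01] [-0.  -0.1 -0.8] 1.001
1.03 [0.4147 0.2654 0.2563] [-1.5761e+00 -3.0000e-04  6.2450e-01] [ 1.7 -2.8 -0.4] 0.997
```

View pics/w1.png

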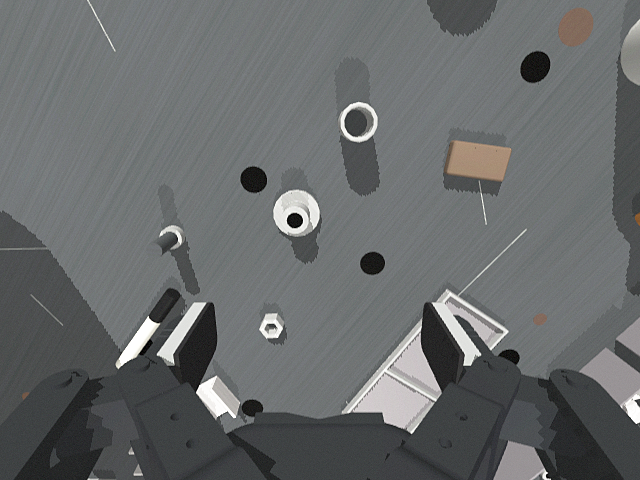

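Run:
```python
from h import *
c=load("w1");t=load("top0")
T=lambda x,y:(np.array([x,y])+.5)/5-.5+np.array([120,225])
for n,p,q,z in(("tube",(358.5,122.5),T(130,270),.045),("bush",(295,220),T(388,252),.035)):
    X,e=tri(c,p,t,q);print(n,X.round(4),round(e,4),plane(c,p,z).round(4))
# wrist-to-TCP
s=robot.read_state()
plan([.47,-.30,.25],.63)
```

```text
tube [0.3904 0.356  0.0474] 0.0011 [0.3911 0.3563 0.045 ]
bush [0.3969 0.2481 0.0366] 0.0011 [0.3976 0.2478 0.035 ]
from [0.4147 0.2654 0.2563] 0.6245 n 15
[[-0.019, 0.0006, -0.0327], [0.0004, -0.0004, 0.0]]
[[-0.0191, 0.0006, -0.0327], [0.0004, -0.0004, 0.0]]
[[-0.0191, 0.0006, -0.0327], [0.0004, -0.0004, 0.0]]
[[-0.0191, 0.0006, -0.0327], [0.0004, -0.0004, 0.0]]
[[-0.0191, 0.0005, -0.0327], [0.0004, -0.0004, 0.0]]
[[-0.0191, 0.0005, -0.0327], [0.0004, -0.0004, 0.0]]
[[-0.0191, 0.0005, -0.0327], [0.0004, -0.0004, 0.0]]
[[-0.0191, 0.0005, -0.0327], [0.0004, -0.0004, 0.0]]
[[-0.0191, 0.0005, -0.0327], [0.0004, -0.0004, 0.0]]
[[-0.0192, 0.0005, -0.0327], [0.0004, -0.0004, 0.0]]
[[-0.0192, 0.0005, -0.0327], [0.0004, -0.0004, 0.0]]
[[-0.0192, 0.0005, -0.0327], [0.0004, -0.0004, 0.0]]
[[-0.0192, 0.0005, -0.0327], [0.0004, -0.0004, 0.0]]
[[-0.0192, 0.0004, -0.0326], [0.0004, -0.0004, 0.0]]
[[-0.0192, 0.0004, -0.0326], [0.0004, -0.0004, 0.0]]
```

The wrist and top views agree to about 1 mm: tube (.391,.356) with its top at 47 mm, bush (.397,.248) with its top at 37 mm. The side camera is biased by about 4 mm. Next is the view over the plate and nut.

Request:
{"fn": "step_arm", "kwargs": {
  "deltas": [
    [[-0.019,0,-0.033],[0,0,0]],
    [[-0.019,0,-0.033],[0,0,0]],
    [[-0.019,0,-0.033],[0,0,0]],
    [[-0.019,0,-0.033],[0,0,0]],
    [[-0.019,0,-0.033],[0,0,0]]
  ]
}}

```text
time: 1.45
ee_pos: [0.4308, 0.0811, 0.2563]
eef_rot: [-1.571, 0.0, 0.634]
ft_force: [0.4, -0.3, -0.2]
finger_gap: 0.998
```

Request:
{"fn": "step_arm", "kwargs": {
  "deltas": [
    [[-0.019,0,-0.033],[0,0,0]],
    [[-0.019,0,-0.033],[0,0,0]],
    [[-0.019,0,-0.033],[0,0,0]],
    [[-0.019,0,-0.033],[0,0,0]],
    [[-0.019,0,-0.033],[0,0,0]]
  ]
}}

```text
time: 1.87
ee_pos: [0.4519, -0.1084, 0.2563]
eef_rot: [-1.571, -0.0, 0.633]
ft_force: [1.5, 0.2, -0.4]
finger_gap: 1.001
```

Request:
{"fn": "step_arm", "kwargs": {
  "deltas": [
    [[-0.019,0,-0.033],[0,0,0]],
    [[-0.019,0,-0.033],[0,0,0]],
    [[-0.019,0,-0.033],[0,0,0]],
    [[-0.019,0,-0.033],[0,0,0]],
    [[-0.019,0,-0.033],[0,0,0]]
  ]
}}

```text
time: 2.28
ee_pos: [0.4729, -0.2976, 0.2561]
eef_rot: [-1.57, -0.0, 0.633]
ft_force: [-0.1, 0.5, 0.3]
finger_gap: 0.995
```

Request:
{"fn": "step_arm", "kwargs": {
  "deltas": [
    [[0,0,0],[0,0,0]],
    [[0,0,0],[0,0,0]]
  ]
}}

```text
time: 2.45
ee_pos: [0.4731, -0.2979, 0.2558]
eef_rot: [-1.571, -0.0, 0.63]
ft_force: [-0.4, 0.2, -0.8]
finger_gap: 0.998
```

```bash
python3 -c "
from h import *
c=snap('wrist','w2'); st()"
```

```text
2.5 [ 0.4727 -0.296   0.2557] [-1.5689  0.      0.6316] [ 0.2 -0.3  0. ] 1.001
```

View pics/w2.png

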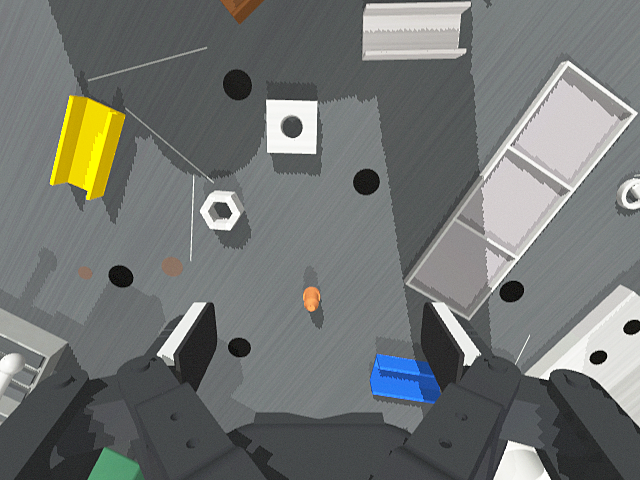

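Wrist view: plate (292,126), large nut (221,211), long channel (415,31), and tray3 running from (568,62) to (438,300). All are clear.

Run:
```python
from h import *
c=load("w2")
crop(c,190,80,350,200,5,"w2a"); crop(c,340,0,500,80,5,"w2b"); crop(c,180,160,280,260,6,"w2c");crop(c,390,50,640,330,2.1,"w2d")
```

```text
(no output)
```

View pics/w2a.png

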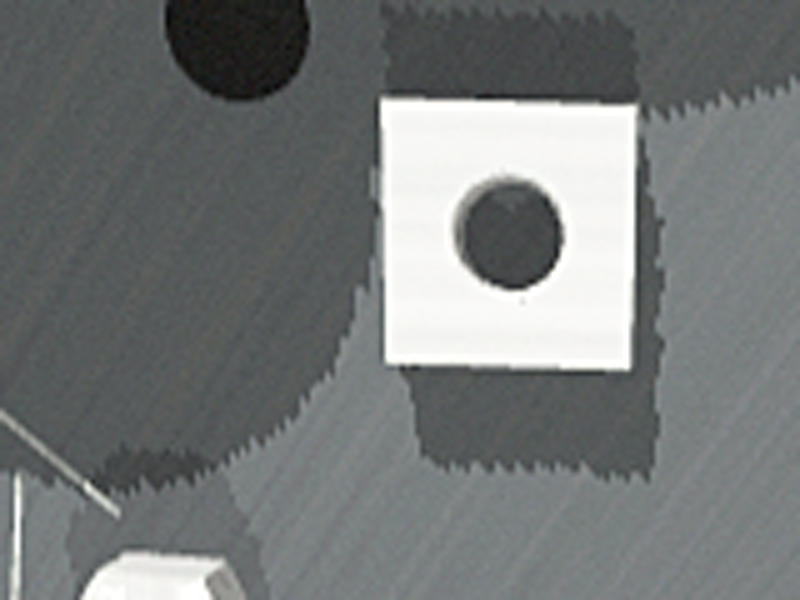

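View pics/w2b.png

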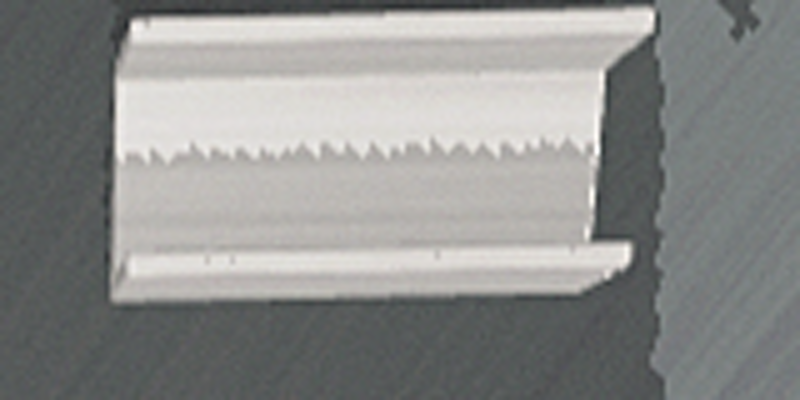

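View pics/w2c.png

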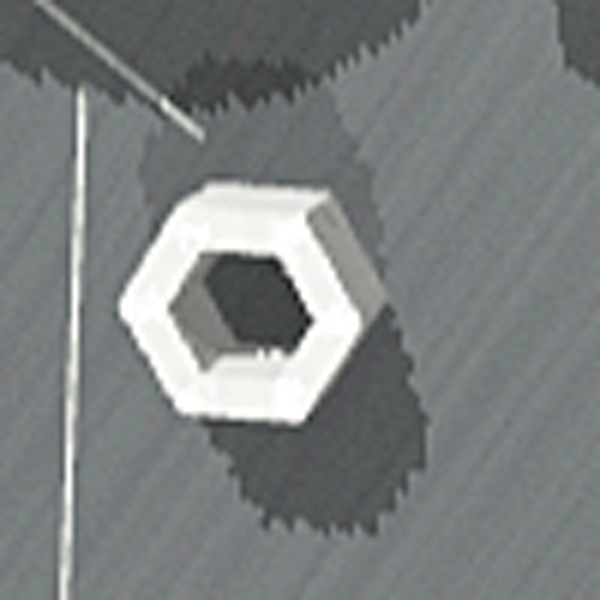

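View pics/w2d.png

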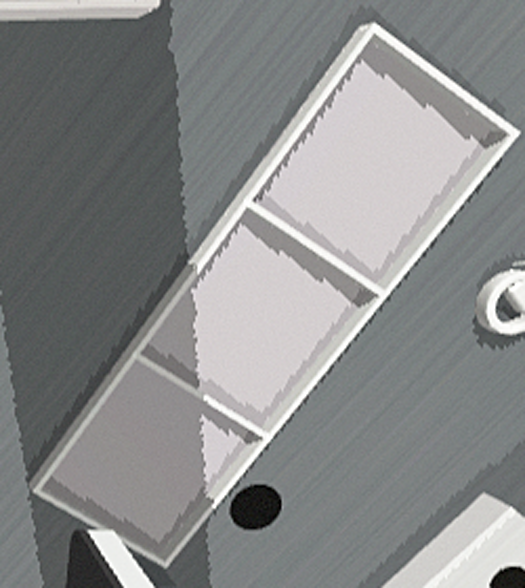

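Run:
```python
from h import *
c=load("w2");t=load("top0")
A=lambda p,f,o:(np.array(p,float)+.5)/f-.5+np.array(o)
wa=lambda p:A(p,5,(190,80));wb=lambda p:A(p,5,(340,0));wc=lambda p:A(p,6,(180,160));wd=lambda p:A(p,2.1,(390,50))
a2=lambda p:A(p,3.8,(290,225));a3=lambda p:A(p,2.85,(180,135))
def quad(n,C,Tt,z):
    print(n,"heights",[ (tri(c,a,t,b)[0][2].round(4)) for a,b in zip(C,Tt)])
    for cc,P in((c,C),(t,Tt)):
        P=np.array([plane(cc,p,z) for p in P])[:,:2]; print("  centre",P.mean(0).round(4),"sides",np.linalg.norm(P-np.roll(P,-1,0),axis=1).round(4),"dir",[round(float(np.degrees(np.arctan2(*(P[(i+1)%4]-P[i])[::-1]))),1) for i in range(4)])
    print(P.round(4).tolist()) if n[0]=='x' else 0
quad("plate",[wa(p) for p in((382,97),(638,104),(632,370),(386,362))],[a2(p) for p in((447,157),(514,109),(564,174),(499,224))],.018)
quad("chan",[wb(p) for p in((137,18),(655,10),(632,268),(128,278))],[a2(p) for p in((207,58),(260,15),(356,137),(303,180))][3:]+[a2(p) for p in((207,58),(260,15),(356,137))],.025)
quad("tray3",[wd(p) for p in((375,24),(518,130),(166,566),(34,490))],[a3(p) for p in((422,58),(745,26),(762,132),(436,168))][:1]+[a3(p) for p in((745,26),(762,132),(436,168))],.010)
X,e=tri(c,wc((240,313)),t,a2((694,184)));print("nut",X.round(4),e.round(4),plane(c,wc((240,313)),.022).round(4))
H=[plane(c,wc(p),.022)[:2] for p in((120,305),(360,322),(185,414),(305,423))]
for i,j in((0,1),(2,3),(0,2),(1,3)): d=H[j]-H[i];print(np.linalg.norm(d).round(4),np.degrees(np.arctan2(d[1],d[0])).round(1))
```

```text
plate heights [np.float64(0.0499), np.float64(0.1622), np.float64(0.1506), np.float64(-0.378)]
  centre [ 0.4064 -0.2506] sides [0.0481 0.0488 0.0482 0.0485] dir [34.6, -55.3, -145.7, 124.5]
  centre [ 0.4055 -0.2496] sides [0.0491 0.0478 0.0487 0.0493] dir [-55.5, -143.9, 126.2, 36.5]
chan heights [np.float64(0.0227), np.float64(0.0216), np.float64(0.0216), np.float64(0.0211)]
  centre [ 0.4488 -0.1188] sides [0.0886 0.0398 0.0896 0.0402] dir [36.9, -52.5, -142.9, 126.2]
  centre [ 0.447  -0.1175] sides [0.0905 0.0403 0.0907 0.0401] dir [37.2, -51.6, -143.0, 128.0]
tray3 heights [np.float64(-0.0326), np.float64(0.2833), np.float64(0.1791), np.float64(0.4836)]
  centre [ 0.637  -0.1775] sides [0.0874 0.2635 0.089  0.2628] dir [5.6, -84.4, -174.8, 95.2]
  centre [ 0.6362 -0.1775] sides [0.2638 0.0883 0.2645 0.0907] dir [-84.7, -173.3, 95.8, 6.3]
nut [ 0.3937 -0.3625  0.015 ] 0.0027 [ 0.3945 -0.3614  0.022 ]
0.0406 31.9
0.0206 31.6
0.0213 -28.1
0.0208 -84.8
```

Run:
```python
from h import *
c=load("w2");t=load("top0")
A=lambda p,f,o:(np.array(p,float)+.5)/f-.5+np.array(o)
wa=lambda p:A(p,5,(190,80));wd=lambda p:A(p,2.1,(390,50))
a2=lambda p:A(p,3.8,(290,225));a3=lambda p:A(p,2.85,(180,135))
Q=[a2(p) for p in((447,157),(514,109),(564,174),(499,224))]
W=[wa(p) for p in((382,97),(638,104),(632,370),(386,362))]
print([tri(c,W[i],t,Q[i])[0].round(4).tolist() for i in range(4)]);print([tri(c,W[i],t,Q[(i-1)%4])[0].round(4).tolist() for i in range(4)])
W=[wd(p) for p in((375,24),(518,130),(166,566),(34,490))];Q=[a3(p) for p in((422,58),(745,26),(762,132),(436,168))]
for k in(0,1,3): print(k,[tri(c,W[i],t,Q[(i-0+k)%4])[0].round(4).tolist() for i in range(4)])
plan([.406,-.250,.10],.615)
```

```text
[[0.3941, -0.2264, 0.0499], [0.4244, -0.2232, 0.1622], [0.4163, -0.2491, 0.1506], [0.3698, -0.3355, -0.378]]
[[0.3719, -0.2447, 0.015], [0.4117, -0.2166, 0.0095], [0.44, -0.2577, 0.0084], [0.4002, -0.2845, 0.0153]]
0 [[0.6405, -0.0328, -0.0326], [0.5527, -0.1989, 0.2833], [0.5688, -0.2691, 0.1791], [0.4316, -0.1234, 0.4836]]
1 [[0.5292, -0.203, 0.3114], [0.5091, -0.2098, 0.3055], [0.487, -0.1412, 0.3333], [0.4345, -0.1146, 0.5435]]
3 [[0.5792, -0.0514, 0.0119], [0.6692, -0.0413, 0.0083], [0.6924, -0.3038, 0.0115], [0.6043, -0.3128, 0.0123]]
from [ 0.4727 -0.296   0.2557] 0.6316 n 5
[[-0.0053, 0.0312, 0.0152], [-0.0004, 0.0033, -0.0]]
[[-0.0054, 0.0312, 0.0152], [-0.0004, 0.0033, -0.0]]
[[-0.0054, 0.0311, 0.0152], [-0.0004, 0.0033, -0.0]]
[[-0.0055, 0.0311, 0.0152], [-0.0004, 0.0033, -0.0]]
[[-0.0055, 0.0311, 0.0152], [-0.0004, 0.0033, -0.0]]
```

Request:
{"fn": "step_arm", "kwargs": {
  "deltas": [
    [[-0.0055,0.031,0.0155],[0,0.003,0]],
    [[-0.0055,0.031,0.0155],[0,0.003,0]],
    [[-0.0055,0.031,0.0155],[0,0.003,0]],
    [[-0.0055,0.031,0.0155],[0,0.003,0]],
    [[-0.0055,0.031,0.0155],[0,0.003,0]]
  ]
}}

```text
time: 2.92
ee_pos: [0.4047, -0.2469, 0.1009]
eef_rot: [-1.571, -0.0, 0.62]
ft_force: [-0.0, 0.3, -0.9]
finger_gap: 0.997
```

Request:
{"fn": "step_arm", "kwargs": {
  "deltas": [
    [[0,0.03,0],[0,0,0]],
    [[0,0.03,0],[0,0,0]],
    [[0,0.005,0],[0,0,0]],
    [[0,0,0],[0,0,0]]
  ]
}}

```text
time: 3.25
ee_pos: [0.4045, -0.2472, 0.0352]
eef_rot: [-1.566, 0.001, 0.62]
ft_force: [0.2, 0.0, 0.2]
finger_gap: 0.999
```

```bash
python3 -c "
from h import *
c=snap('wrist','w3');s=snap('side','s3'); st()
crop(s,300,270,430,370,6,'s3a')"
```

```text
3.35 [ 0.406  -0.249   0.0373] [-1.5717e+00 -2.0000e-04  6.1920e-01] [ 0.4  0.1 -1. ] 0.999
```

View pics/w3.png

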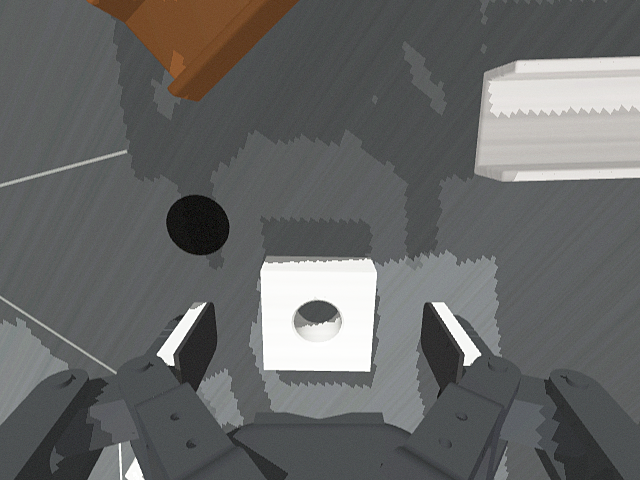

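View pics/s3a.png

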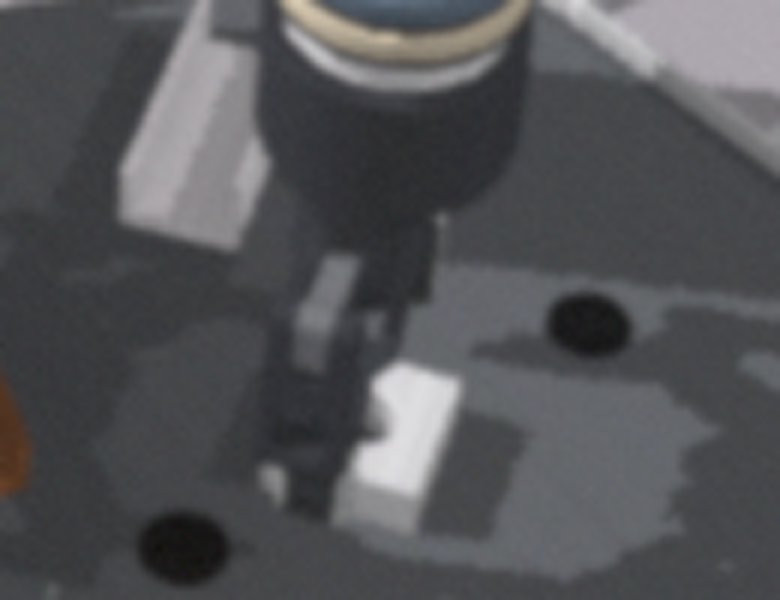

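Run:
```python
from h import *
c=load("w3"); crop(c,140,280,240,420,4.2,"w3a")
s=robot.read_state();p=np.array(s["ee_pos"]);R=Ro.from_euler('xyz',s["eef_rot"])
for e in(-.015,0,.006,.012,.018,.025):
  print(e,[proj(c,p+R.apply([-.0425,e,z])).round(0).tolist() for z in(.011,-.011)])
print(proj(c,[.4055,-.250,.018]))
```

```text
-0.015 [[190.0, 341.0], [197.0, 396.0]]
0 [[204.0, 318.0], [210.0, 368.0]]
0.006 [[209.0, 310.0], [214.0, 359.0]]
0.012 [[213.0, 303.0], [218.0, 350.0]]
0.018 [[218.0, 296.0], [222.0, 342.0]]
0.025 [[222.0, 289.0], [226.0, 333.0]]
[316.796671   319.17067815]
```

View pics/w3a.png

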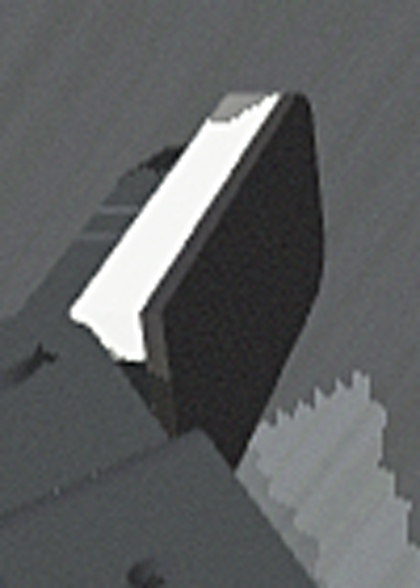

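Request:
{"fn": "step_arm", "kwargs": {
  "deltas": [
    [[0,0.007,0],[0,0,0]],
    [[0,0,0],[0,0,0]]
  ]
}}

```text
time: 3.52
ee_pos: [0.4061, -0.2497, 0.0302]
eef_rot: [-1.573, -0.0, 0.618]
ft_force: [0.1, 0.4, 0.6]
finger_gap: 0.999
```

Request:
{"fn": "step_arm", "kwargs": {
  "deltas": [
    [[0,0,0],[0,0,0]],
    [[0,0,0],[0,0,0]],
    [[0,0,0],[0,0,0]],
    [[0,0,0],[0,0,0]],
    [[0,0,0],[0,0,0]]
  ],
  "gripper": 0
}}

```text
time: 3.93
ee_pos: [0.4056, -0.2496, 0.0302]
eef_rot: [-1.572, -0.0, 0.617]
ft_force: [-0.4, 0.2, 6.5]
finger_gap: 0.542
```

```bash
python3 -c "
from h import *
c=snap('wrist','w4'); st()
s=robot.read_state();p=np.array(s['ee_pos']);R=Ro.from_euler('xyz',s['eef_rot'])
for e in(.012,.015,.018,.021,.025):
  print(e,[proj(c,p+R.apply([x,e,.011])).round(0).tolist() for x in(-.024,.024)])
crop(c,200,230,430,400,3.4,'w4a')
"
```

```text
3.98 [ 0.4056 -0.2495  0.0302] [-1.5721e+00 -4.0000e-04  6.1730e-01] [-0.4  0.3  7.7] 0.54
0.012 [[260.0, 295.0], [378.0, 295.0]]
0.015 [[261.0, 292.0], [377.0, 292.0]]
0.018 [[262.0, 289.0], [376.0, 289.0]]
0.021 [[263.0, 286.0], [375.0, 286.0]]
0.025 [[264.0, 282.0], [373.0, 282.0]]
```

View pics/w4a.png

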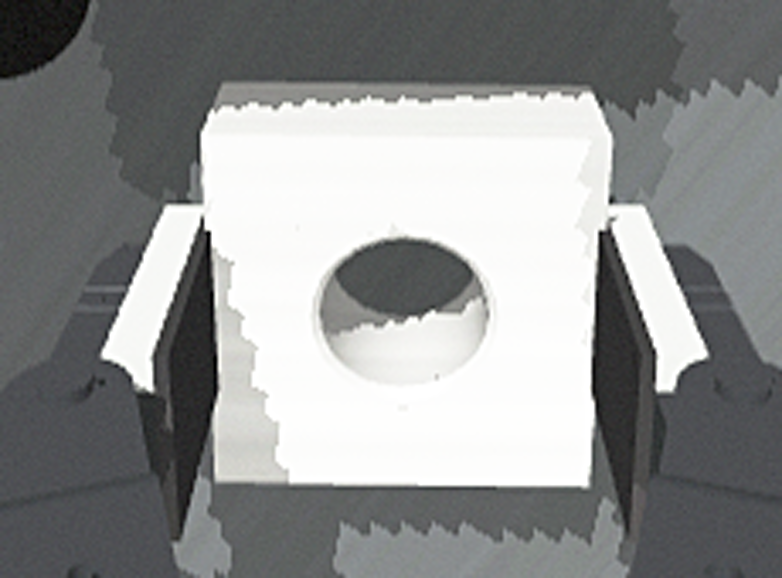

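The plate is gripped: gap 0.54 (about 46 mm), tips about 12 mm up. I lift it and check.

Request:
{"fn": "step_arm", "kwargs": {
  "deltas": [
    [[0,0,0],[0,0,0]],
    [[0,-0.01,0],[0,0,0]],
    [[0,-0.02,0],[0,0,0]],
    [[0,-0.03,0],[0,0,0]],
    [[0,0,0],[0,0,0]]
  ]
}}

```text
time: 4.4
ee_pos: [0.4068, -0.2506, 0.093]
eef_rot: [-1.577, -0.001, 0.618]
ft_force: [0.4, -0.7, -3.1]
finger_gap: 0.539
```

```bash
python3 -c "
from h import *
c=snap('wrist','w5'); st()
plan([.637,-.1775,.085],.095)
"
```

```text
4.45 [ 0.4065 -0.2503  0.0916] [-1.5762e+00 -9.0000e-04  6.1810e-01] [-0.4 -0.2 -3.5] 0.535
from [ 0.4065 -0.2503  0.0916] 0.6181 n 7
[[0.0329, 0.001, -0.0106], [0.0007, 0.0747, 0.0003]]
[[0.0336, 0.001, -0.0081], [0.0007, 0.0747, 0.0003]]
[[0.0341, 0.001, -0.0056], [0.0007, 0.0747, 0.0003]]
[[0.0344, 0.001, -0.003], [0.0007, 0.0747, 0.0003]]
[[0.0345, 0.001, -0.0005], [0.0007, 0.0747, 0.0003]]
[[0.0345, 0.001, 0.0021], [0.0007, 0.0747, 0.0003]]
[[0.0342, 0.0009, 0.0047], [0.0007, 0.0747, 0.0003]]
```

View pics/w5.png

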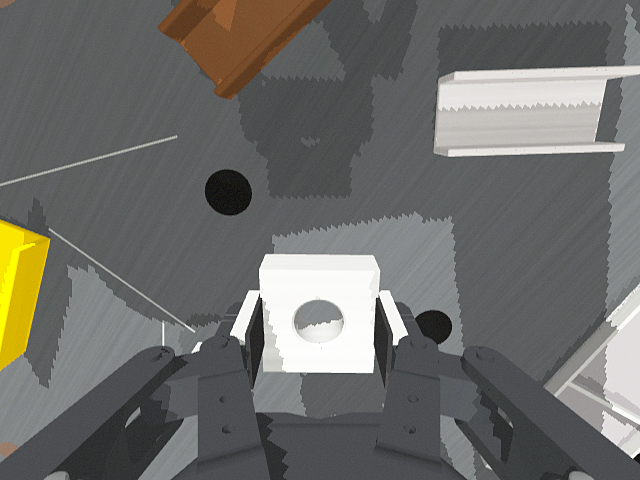

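Request:
{"fn": "step_arm", "kwargs": {
  "deltas": [
    [[0.033,0,-0.0105],[0,0.075,0]],
    [[0.0335,0,-0.008],[0,0.075,0]],
    [[0.034,0,-0.0055],[0,0.075,0]],
    [[0.0345,0,-0.003],[0,0.075,0]],
    [[0.0345,0,-0.0005],[0,0.075,0]]
  ]
}}

```text
time: 4.87
ee_pos: [0.5703, -0.1959, 0.088]
eef_rot: [-1.569, 0.002, 0.239]
ft_force: [0.4, -0.2, -3.5]
finger_gap: 0.544
```

Request:
{"fn": "step_arm", "kwargs": {
  "deltas": [
    [[0.0345,0,0.002],[0,0.075,0]],
    [[0.034,0,0.0045],[0,0.073,0]],
    [[0,0,0],[0,0,0]],
    [[0,0,0],[0,0,0]]
  ]
}}

```text
time: 5.2
ee_pos: [0.6364, -0.1754, 0.0876]
eef_rot: [-1.57, 0.001, 0.098]
ft_force: [0.0, 0.3, -3.8]
finger_gap: 0.54
```

```bash
python3 -c "
from h import *
st();c=snap('wrist','w6');snap('top','t6'); crop(load('t6'),300,120,460,240,5,'t6a')
"
```

```text
5.2 [ 0.6364 -0.1754  0.0876] [-1.5701e+00  1.3000e-03  9.8000e-02] [ 0.   0.3 -3.8] 0.54
```

View pics/w6.png

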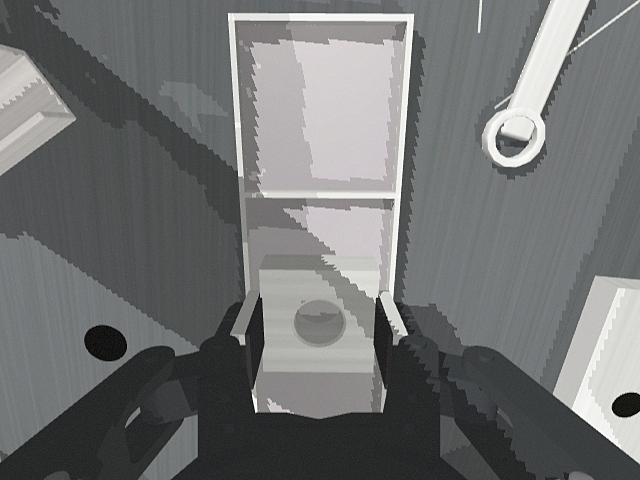

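View pics/t6a.png

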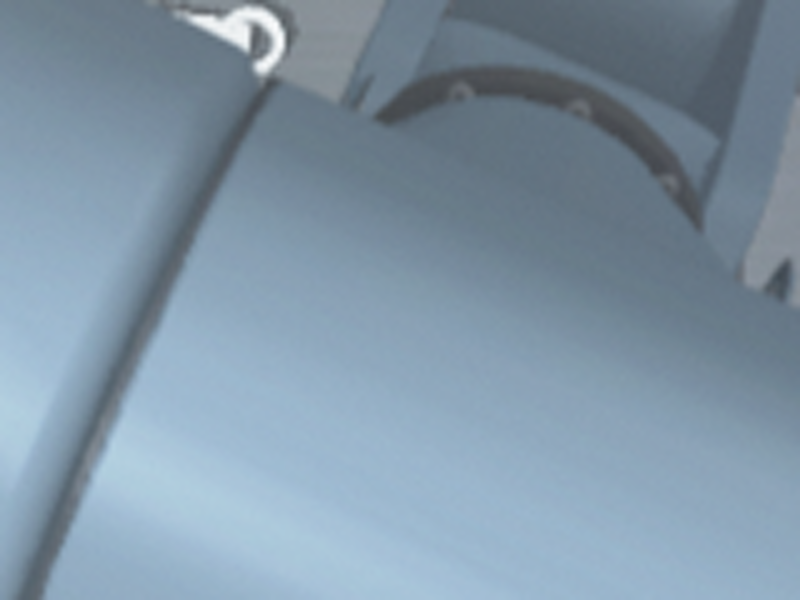

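Request:
{"fn": "step_arm", "kwargs": {
  "deltas": [
    [[0,0.02,-0.002],[0,0,0]],
    [[0,0.02,0],[0,0,0]],
    [[0,0.008,0],[0,0,0]],
    [[0,0,0],[0,0,0]],
    [[0,0,0],[0,0,0]]
  ]
}}

```text
time: 5.72
ee_pos: [0.6346, -0.179, 0.0407]
eef_rot: [-1.57, 0.002, 0.094]
ft_force: [0.5, 1.0, -3.9]
finger_gap: 0.54
```

Request:
{"fn": "step_arm", "kwargs": {
  "deltas": [
    [[0.001,0.004,0],[0,0,0]],
    [[0,0.002,0],[0,0,0]],
    [[0,0,0],[0,0,0]],
    [[0,0,0],[0,0,0]]
  ]
}}

```text
time: 6.05
ee_pos: [0.6372, -0.1787, 0.0359]
eef_rot: [-1.571, -0.001, 0.095]
ft_force: [0.1, -0.2, -3.1]
finger_gap: 0.539
```

Request:
{"fn": "step_arm", "kwargs": {
  "deltas": [
    [[0,0.002,0],[0,0,0]],
    [[0,0,0],[0,0,0]],
    [[0,0,0],[0,0,0]]
  ]
}}

```text
time: 6.3
ee_pos: [0.6369, -0.1785, 0.0333]
eef_rot: [-1.571, 0.0, 0.095]
ft_force: [0.6, 0.4, -3.6]
finger_gap: 0.542
```

Request:
{"fn": "step_arm", "kwargs": {
  "deltas": [
    [[0,0.0012,0],[0,0,0]],
    [[0,0,0],[0,0,0]],
    [[0,0,0],[0,0,0]]
  ]
}}

```text
time: 6.55
ee_pos: [0.6371, -0.1787, 0.0323]
eef_rot: [-1.571, -0.0, 0.095]
ft_force: [1.0, -0.9, -1.2]
finger_gap: 0.545
```

Request:
{"fn": "step_arm", "kwargs": {
  "deltas": [
    [[0,0,0],[0,0,0]],
    [[0,0,0],[0,0,0]],
    [[0,0,0],[0,0,0]],
    [[0,0,0],[0,0,0]]
  ],
  "gripper": 0.7
}}

```text
time: 6.88
ee_pos: [0.6372, -0.1788, 0.0325]
eef_rot: [-1.571, -0.001, 0.095]
ft_force: [-0.4, -0.3, -0.1]
finger_gap: 0.702
```

Request:
{"fn": "step_arm", "kwargs": {
  "deltas": [
    [[0,-0.02,0],[0,0,0]],
    [[0,-0.04,0],[0,0,0]],
    [[0,-0.04,0],[0,0,0]],
    [[0,-0.02,0],[0,0,0]],
    [[0,0,0],[0,0,0]]
  ]
}}

```text
time: 7.3
ee_pos: [0.6405, -0.1802, 0.1587]
eef_rot: [-1.577, -0.011, 0.095]
ft_force: [-0.1, -0.7, 1.1]
finger_gap: 0.697
```

```bash
python3 -c "
from h import *
c=snap('wrist','w7'); st()
plan([.394,-.361,.11],.03)
"
```

```text
7.35 [ 0.6389 -0.1795  0.1558] [-1.5746 -0.0064  0.095 ] [0.1 0.8 0.4] 0.699
from [ 0.6389 -0.1795  0.1558] 0.095 n 9
[[-0.029, 0.005, -0.0175], [0.0004, 0.0072, 0.0007]]
[[-0.0289, 0.005, -0.0177], [0.0004, 0.0072, 0.0007]]
[[-0.0288, 0.005, -0.0179], [0.0004, 0.0072, 0.0007]]
[[-0.0286, 0.005, -0.0181], [0.0004, 0.0072, 0.0007]]
[[-0.0285, 0.005, -0.0183], [0.0004, 0.0072, 0.0007]]
[[-0.0284, 0.005, -0.0185], [0.0004, 0.0072, 0.0007]]
[[-0.0282, 0.0051, -0.0187], [0.0004, 0.0072, 0.0007]]
[[-0.0281, 0.0051, -0.0189], [0.0004, 0.0072, 0.0007]]
[[-0.0279, 0.0051, -0.0191], [0.0004, 0.0072, 0.0007]]
```

View pics/w7.png

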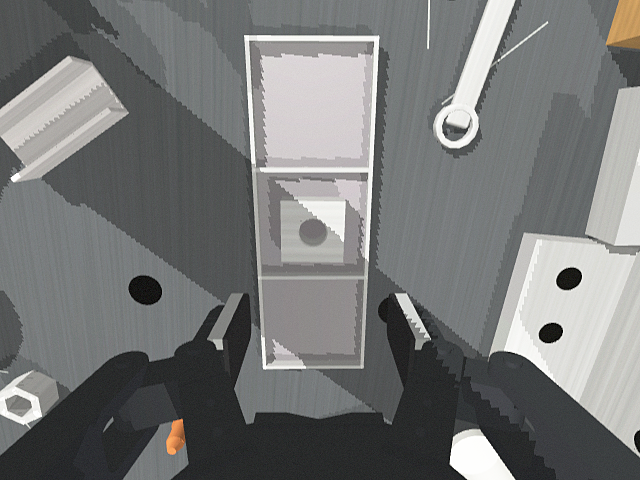

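Plate sits flat in the middle compartment, centred on pixel (313,232). Next is the large nut.

Request:
{"fn": "step_arm", "kwargs": {
  "deltas": [
    [[-0.029,0.002,-0.0175],[0,0.007,0]],
    [[-0.029,0.002,-0.0175],[0,0.007,0]],
    [[-0.0285,0.004,-0.018],[0,0.007,0]],
    [[-0.0285,0.005,-0.018],[0,0.007,0]],
    [[-0.0285,0.005,-0.0185],[0,0.007,0]]
  ]
}}

```text
time: 7.77
ee_pos: [0.4991, -0.2793, 0.1326]
eef_rot: [-1.569, 0.002, 0.06]
ft_force: [-0.5, -0.4, 0.3]
finger_gap: 0.7
```

Request:
{"fn": "step_arm", "kwargs": {
  "deltas": [
    [[-0.028,0.005,-0.0185],[0,0.007,0]],
    [[-0.028,0.007,-0.0185],[0,0.007,0]],
    [[-0.028,0.008,-0.019],[0,0.007,0]],
    [[-0.027,0.008,-0.019],[0,0.007,0]],
    [[0,0,0],[0,0,0]]
  ]
}}

```text
time: 8.18
ee_pos: [0.389, -0.3616, 0.1036]
eef_rot: [-1.567, 0.004, 0.026]
ft_force: [0.6, 0.1, -0.8]
finger_gap: 0.703
```

Request:
{"fn": "step_arm", "kwargs": {
  "deltas": [
    [[0,0,0],[0,0,0]]
  ]
}}

```text
time: 8.27
ee_pos: [0.3919, -0.36, 0.1046]
eef_rot: [-1.567, 0.002, 0.028]
ft_force: [1.4, 0.4, -0.3]
finger_gap: 0.701
```

```bash
python3 -c "
from h import *
c=snap('wrist','w8'); st()
s=robot.read_state();p=np.array(s['ee_pos']);R=Ro.from_euler('xyz',s['eef_rot'])
print(proj(c,p+R.apply([0,p[2]-.022,0])))
crop(c,200,230,430,400,3.4,'w8a')
"
```

```text
8.32 [ 0.3931 -0.3595  0.105 ] [-1.5684e+00  1.3000e-03  3.0100e-02] [1.2 0.7 1.1] 0.696
[320.11846251 258.81818211]
```

View pics/w8a.png

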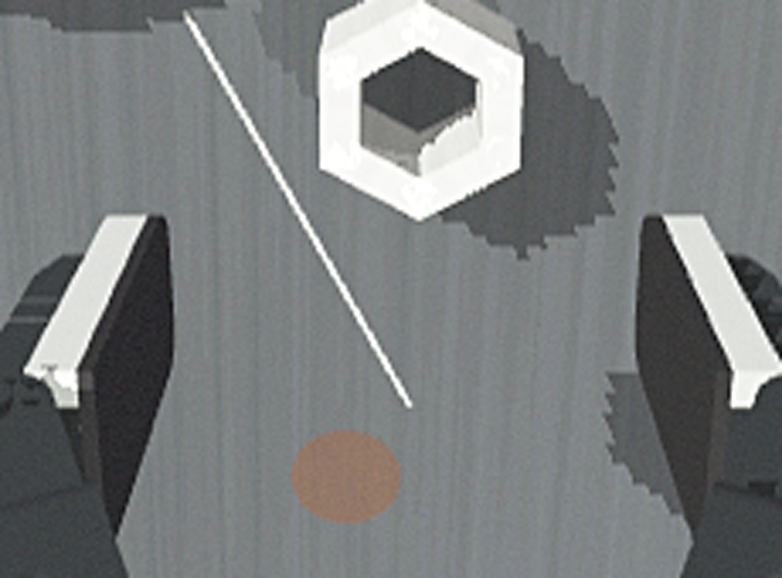

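Request:
{"fn": "step_arm", "kwargs": {
  "deltas": [
    [[0.002,0.03,-0.001],[0,0,0]],
    [[0,0.035,0],[0,0,0]],
    [[0,0.01,0],[0,0,0]],
    [[0,0,0],[0,0,0]],
    [[0,0,0],[0,0,0]]
  ]
}}

```text
time: 8.73
ee_pos: [0.3965, -0.3598, 0.031]
eef_rot: [-1.569, 0.001, 0.034]
ft_force: [1.1, -0.4, 0.2]
finger_gap: 0.699
```

Request:
{"fn": "step_arm", "kwargs": {
  "deltas": [
    [[0,0.003,-0.001],[0,0,0]],
    [[0,0,0],[0,0,0]],
    [[0,0,0],[0,0,0]]
  ]
}}

```text
time: 8.98
ee_pos: [0.3967, -0.3624, 0.0294]
eef_rot: [-1.573, -0.001, 0.032]
ft_force: [-0.2, 0.2, -0.2]
finger_gap: 0.699
```

Request:
{"fn": "step_arm", "kwargs": {
  "deltas": [
    [[0,0,0],[0,0,0]],
    [[0,0,0],[0,0,0]],
    [[0,0,0],[0,0,0]],
    [[0,0,0],[0,0,0]],
    [[0,0,0],[0,0,0]]
  ],
  "gripper": 0
}}

```text
time: 9.4
ee_pos: [0.3962, -0.3623, 0.0292]
eef_rot: [-1.572, -0.001, 0.032]
ft_force: [-0.4, -0.7, 4.8]
finger_gap: 0.403
```

Request:
{"fn": "step_arm", "kwargs": {
  "deltas": [
    [[0,0,0],[0,0,0]],
    [[0,-0.01,0],[0,0,0]],
    [[0,-0.025,0],[0,0,0]],
    [[0,-0.025,0],[0,0,0]],
    [[0,0,0],[0,0,0]]
  ]
}}

```text
time: 9.82
ee_pos: [0.3975, -0.3638, 0.0923]
eef_rot: [-1.577, -0.004, 0.032]
ft_force: [1.2, -1.2, -1.0]
finger_gap: 0.409
```

```bash
python3 -c "
from h import *
c=snap('wrist','w9'); st()
plan([.6452,-.2645,.088],.095)
crop(c,150,200,480,440,2.4,'w9a')
"
```

```text
9.87 [ 0.397  -0.3632  0.0908] [-1.5756 -0.0032  0.032 ] [ 0.5  0.6 -2. ] 0.406
from [ 0.397  -0.3632  0.0908] 0.032 n 7
[[0.0359, 0.0004, 0.013], [0.0007, -0.009, 0.0004]]
[[0.036, 0.0004, 0.0126], [0.0007, -0.009, 0.0004]]
[[0.0361, 0.0004, 0.0123], [0.0007, -0.009, 0.0004]]
[[0.0362, 0.0004, 0.012], [0.0007, -0.009, 0.0004]]
[[0.0363, 0.0004, 0.0117], [0.0007, -0.009, 0.0004]]
[[0.0364, 0.0004, 0.0113], [0.0007, -0.009, 0.0004]]
[[0.0365, 0.0004, 0.011], [0.0007, -0.009, 0.0004]]
```

View pics/w9a.png

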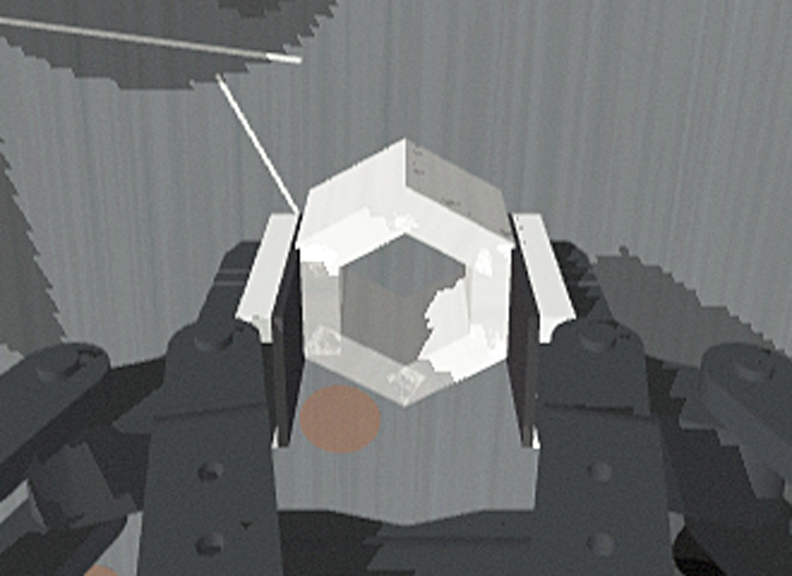

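Request:
{"fn": "step_arm", "kwargs": {
  "deltas": [
    [[0.036,-0.002,0.013],[0,-0.009,0]],
    [[0.036,0,0.0125],[0,-0.009,0]],
    [[0.036,0,0.0125],[0,-0.009,0]],
    [[0.036,0,0.012],[0,-0.009,0]],
    [[0.036,0,0.0115],[0,-0.009,0]]
  ]
}}

```text
time: 10.28
ee_pos: [0.5734, -0.29, 0.0891]
eef_rot: [-1.569, 0.002, 0.077]
ft_force: [0.2, -1.6, -1.4]
finger_gap: 0.404
```

Request:
{"fn": "step_arm", "kwargs": {
  "deltas": [
    [[0.0365,0,0.0115],[0,-0.009,0]],
    [[0.0365,0,0.011],[0,-0.009,0]],
    [[0,0,0],[0,0,0]],
    [[0,0,0],[0,0,0]]
  ]
}}

```text
time: 10.62
ee_pos: [0.6447, -0.2612, 0.0887]
eef_rot: [-1.57, 0.001, 0.098]
ft_force: [-1.0, -0.2, -1.4]
finger_gap: 0.404
```

```bash
python3 -c "
from h import *
c=snap('wrist','w10'); st()
"
```

```text
10.67 [ 0.643  -0.2618  0.0886] [-1.5692  0.0027  0.0967] [-0.4  0.4 -2.2] 0.411
```

View pics/w10.png

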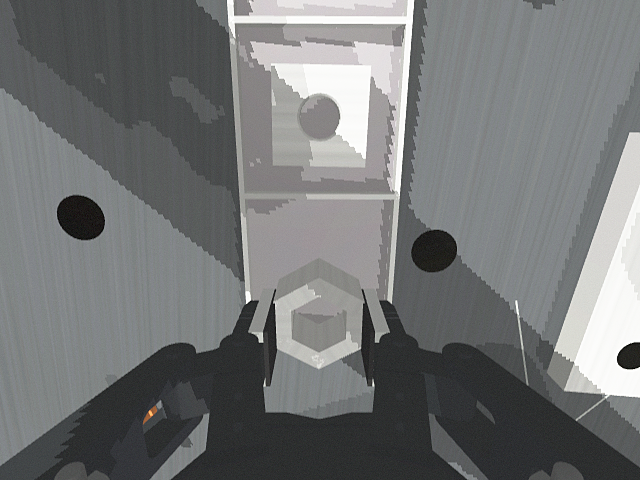

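Request:
{"fn": "step_arm", "kwargs": {
  "deltas": [
    [[0,0.02,-0.004],[0,0,0]],
    [[0,0.022,-0.001],[0,0,0]],
    [[0,0.01,0],[0,0,0]],
    [[0,0,0],[0,0,0]],
    [[0,0,0],[0,0,0]]
  ]
}}

```text
time: 11.08
ee_pos: [0.6425, -0.2682, 0.0372]
eef_rot: [-1.569, 0.003, 0.094]
ft_force: [-0.1, -0.0, -1.4]
finger_gap: 0.405
```

Request:
{"fn": "step_arm", "kwargs": {
  "deltas": [
    [[0,0.003,0],[0,0,0]],
    [[0,0,0],[0,0,0]],
    [[0,0,0],[0,0,0]]
  ]
}}

```text
time: 11.33
ee_pos: [0.6445, -0.2684, 0.0362]
eef_rot: [-1.572, -0.001, 0.095]
ft_force: [0.3, -0.4, -1.2]
finger_gap: 0.402
```

Request:
{"fn": "step_arm", "kwargs": {
  "deltas": [
    [[0,0.003,0],[0,0,0]],
    [[0,0.001,0],[0,0,0]],
    [[0,0,0],[0,0,0]],
    [[0,0,0],[0,0,0]]
  ]
}}

```text
time: 11.67
ee_pos: [0.6443, -0.268, 0.0313]
eef_rot: [-1.571, -0.0, 0.095]
ft_force: [-0.7, 0.5, -0.7]
finger_gap: 0.403
```

Request:
{"fn": "step_arm", "kwargs": {
  "deltas": [
    [[0,0.0005,0],[0,0,0]],
    [[0,0,0],[0,0,0]],
    [[0,0,0],[0,0,0]],
    [[0,0,0],[0,0,0]]
  ],
  "gripper": 0.6
}}

```text
time: 12.0
ee_pos: [0.6442, -0.268, 0.0307]
eef_rot: [-1.571, -0.0, 0.095]
ft_force: [0.2, 0.4, -0.0]
finger_gap: 0.602
```

Request:
{"fn": "step_arm", "kwargs": {
  "deltas": [
    [[0,-0.02,0],[0,0,0]],
    [[0,-0.04,0],[0,0,0]],
    [[0,-0.04,0],[0,0,0]],
    [[0,-0.03,0],[0,0,0]],
    [[0,0,0],[0,0,0]]
  ]
}}

```text
time: 12.42
ee_pos: [0.6483, -0.2704, 0.1691]
eef_rot: [-1.58, -0.012, 0.095]
ft_force: [1.7, -0.7, 0.5]
finger_gap: 0.602
```

```bash
python3 -c "
from h import *
c=snap('wrist','w11'); st()
plan([.391,.356,.17],.3)
"
```

```text
12.47 [ 0.6467 -0.2695  0.1658] [-1.5769 -0.0081  0.0951] [-0.2 -0.1 -0.7] 0.599
from [ 0.6467 -0.2695  0.1658] 0.0951 n 18
[[-0.0108, -0.0005, 0.0359], [0.0004, -0.0114, 0.0004]]
[[-0.0104, -0.0005, 0.0361], [0.0004, -0.0114, 0.0004]]
[[-0.01, -0.0005, 0.0362], [0.0004, -0.0114, 0.0004]]
[[-0.0096, -0.0005, 0.0363], [0.0004, -0.0114, 0.0004]]
[[-0.0092, -0.0005, 0.0364], [0.0004, -0.0114, 0.0004]]
[[-0.0088, -0.0004, 0.0365], [0.0004, -0.0114, 0.0004]]
[[-0.0084, -0.0004, 0.0366], [0.0004, -0.0114, 0.0004]]
[[-0.0079, -0.0004, 0.0367], [0.0004, -0.0114, 0.0004]]
[[-0.0075, -0.0004, 0.0368], [0.0004, -0.0114, 0.0004]]
[[-0.0071, -0.0004, 0.0369], [0.0004, -0.0114, 0.0004]]
[[-0.0067, -0.0004, 0.0369], [0.0004, -0.0114, 0.0004]]
[[-0.0063, -0.0003, 0.037], [0.0004, -0.0114, 0.0004]]
[[-0.0058, -0.0003, 0.0371], [0.0004, -0.0114, 0.0004]]
[[-0.0054, -0.0003, 0.0371], [0.0004, -0.0114, 0.0004]]
[[-0.005, -0.0003, 0.0372], [0.0004, -0.0114, 0.0004]]
[[-0.0046, -0.0003, 0.0373], [0.0004, -0.0114, 0.0004]]
[[-0.0042, -0.0003, 0.0373], [0.0004, -0.0114, 0.0004]]
[[-0.0037, -0.0002, 0.0374], [0.0004, -0.0114, 0.0004]]
```

View pics/w11.png

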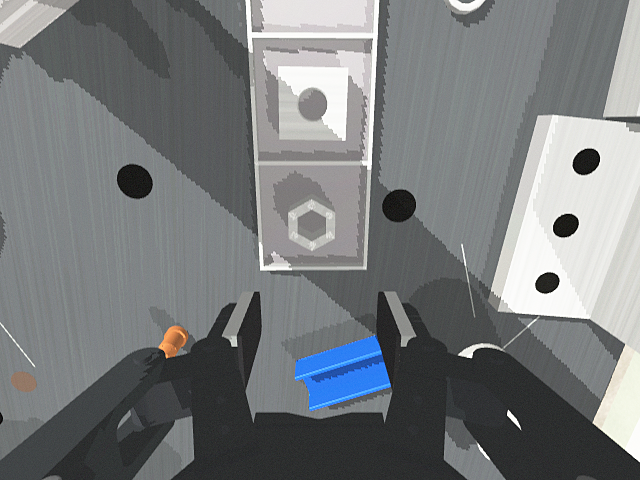

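Nut is flat in the end compartment at (312,225). On to the tube.

Request:
{"fn": "step_arm", "kwargs": {
  "deltas": [
    [[-0.0115,0,0.038],[0,0,0]],
    [[-0.0115,0,0.038],[0,0,0]],
    [[-0.0115,0,0.038],[0,0,0]],
    [[-0.0115,0,0.038],[0,0,0]],
    [[-0.0115,0,0.038],[0,0,0]]
  ]
}}

```text
time: 12.88
ee_pos: [0.5668, -0.0826, 0.1592]
eef_rot: [-1.569, 0.003, 0.094]
ft_force: [-0.1, 0.8, 0.3]
finger_gap: 0.601
```

Request:
{"fn": "step_arm", "kwargs": {
  "deltas": [
    [[-0.0115,0,0.038],[0,0,0]],
    [[-0.0115,0,0.038],[0,0,0]],
    [[-0.0115,0,0.038],[0,0,0]],
    [[-0.0115,0,0.038],[0,0,0]],
    [[-0.0115,0,0.038],[0,0,0]]
  ]
}}

```text
time: 13.3
ee_pos: [0.4916, 0.1008, 0.1595]
eef_rot: [-1.57, 0.003, 0.094]
ft_force: [-0.0, 0.3, -0.0]
finger_gap: 0.6
```

Request:
{"fn": "step_arm", "kwargs": {
  "deltas": [
    [[-0.0115,0,0.038],[0,0,0]],
    [[-0.0115,0,0.038],[0,0,0]],
    [[-0.0115,0,0.038],[0,0,0]],
    [[-0.0115,0,0.038],[0,0,0]],
    [[-0.0115,0,0.03],[0,0,0]]
  ]
}}

```text
time: 13.72
ee_pos: [0.4171, 0.2771, 0.1596]
eef_rot: [-1.571, 0.002, 0.096]
ft_force: [0.5, -0.6, 0.8]
finger_gap: 0.602
```

Request:
{"fn": "step_arm", "kwargs": {
  "deltas": [
    [[-0.0115,0,0.025],[0,0,0]],
    [[-0.0115,0,0.01],[0,0,0]],
    [[0,0,0],[0,0,0]],
    [[0,0,0],[0,0,0]]
  ]
}}

```text
time: 14.05
ee_pos: [0.3915, 0.3078, 0.1597]
eef_rot: [-1.572, 0.002, 0.097]
ft_force: [0.1, -0.8, -0.5]
finger_gap: 0.598
```

```bash
python3 -c "
from h import *
c=snap('wrist','w12'); st()
s=robot.read_state();p=np.array(s['ee_pos']);R=Ro.from_euler('xyz',s['eef_rot'])
print(proj(c,p+R.apply([0,p[2]-.045,0])))
"
```

```text
14.1 [0.3926 0.3074 0.1599] [-1.5716e+00  1.1000e-03  9.5800e-02] [-0.3  0.8  0.3] 0.603
[319.84936423 243.69440856]
```

View pics/w12.png

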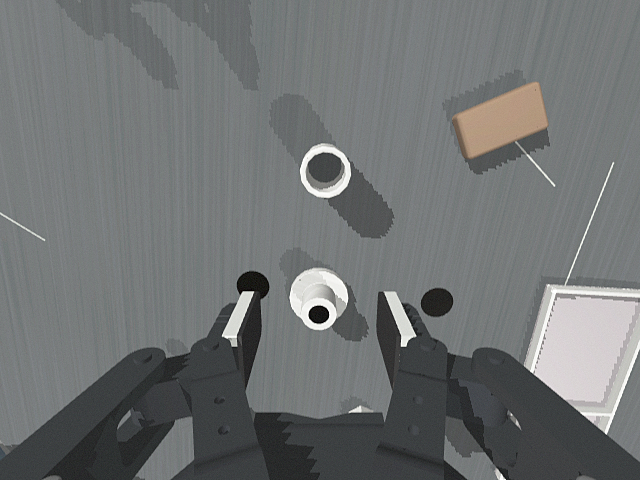

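```bash
python3 -c "
from h import *
c=load('w12');w1=load('w1')
print(plane(c,(325.5,171),.045), tri(c,(325.5,171),w1,(358.5,122.5)))
print('bush',plane(c,(319,315),.035), tri(c,(319,315),w1,(295,220)))
X=plane(c,(325.5,171),.045)
plan([X[0],X[1],.15],.096)
"
```

```text
[0.39122228 0.35723132 0.045     ] (array([0.39141128, 0.35667164, 0.04008638]), np.float64(0.00011657054634495924))
bush [0.39785207 0.24637335 0.035     ] (array([0.39742848, 0.24880294, 0.03924832]), np.float64(0.00039876991264779657))
from [0.3926 0.3074 0.1599] 0.0958 n 2
[[0.0017, 0.0049, 0.0249], [0.0004, -0.0001, -0.0006]]
[[0.0017, 0.005, 0.0249], [0.0004, -0.0001, -0.0006]]
```

Request:
{"fn": "step_arm", "kwargs": {
  "deltas": [
    [[0.0015,0.005,0.025],[0,0,0]],
    [[0.002,0.005,0.0245],[0,0,0]],
    [[0,0.03,0],[0,0,0]],
    [[0,0,0],[0,0,0]],
    [[0,0,0],[0,0,0]]
  ]
}}

```text
time: 14.52
ee_pos: [0.3911, 0.3557, 0.1192]
eef_rot: [-1.573, 0.005, 0.094]
ft_force: [0.6, -1.1, 0.7]
finger_gap: 0.596
```

```bash
python3 -c "
from h import *
c=snap('wrist','w13'); st()
"
```

```text
14.57 [0.3918 0.356  0.1202] [-1.5721  0.0022  0.0933] [-0.5  0.8 -0.1] 0.601
```

View pics/w13.png

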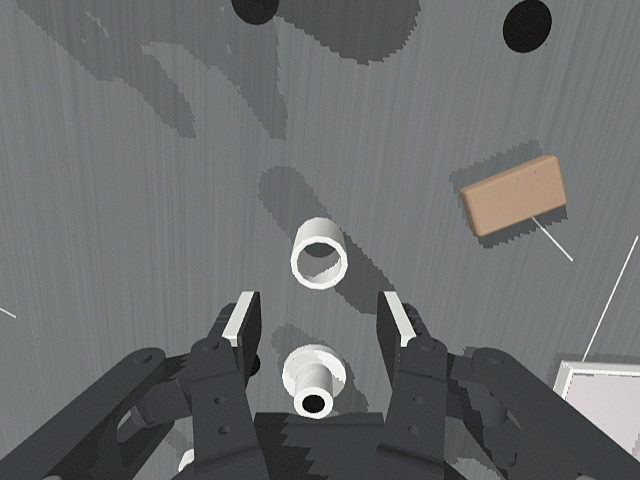

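Request:
{"fn": "step_arm", "kwargs": {
  "deltas": [
    [[0,0.04,0.001],[0,0,0]],
    [[0,0.035,0],[0,0,0]],
    [[0,0.008,0],[0,0,0]],
    [[0,0,0],[0,0,0]],
    [[0,0,0],[0,0,0]]
  ]
}}

```text
time: 14.98
ee_pos: [0.3923, 0.3581, 0.0386]
eef_rot: [-1.571, -0.001, 0.094]
ft_force: [0.4, 0.5, 0.5]
finger_gap: 0.599
```

Request:
{"fn": "step_arm", "kwargs": {
  "deltas": [
    [[0,0,0],[0,0,0]],
    [[0,0,0],[0,0,0]],
    [[0,0,0],[0,0,0]],
    [[0,0,0],[0,0,0]],
    [[0,0,0],[0,0,0]]
  ],
  "gripper": 0
}}

```text
time: 15.4
ee_pos: [0.3926, 0.3589, 0.0399]
eef_rot: [-1.569, -0.003, 0.095]
ft_force: [-0.2, -1.4, 6.8]
finger_gap: 0.372
```

Request:
{"fn": "step_arm", "kwargs": {
  "deltas": [
    [[0,0,0],[0,0,0]],
    [[0,-0.015,0],[0,0,0]],
    [[0,-0.04,0],[0,0,0]],
    [[0,-0.04,0],[0,0,0]],
    [[0,0,0],[0,0,0]]
  ]
}}

```text
time: 15.82
ee_pos: [0.3953, 0.3609, 0.1398]
eef_rot: [-1.564, -0.013, 0.095]
ft_force: [0.8, 0.4, -1.3]
finger_gap: 0.372
```

```bash
python3 -c "
from h import *
c=snap('wrist','w14'); st()
plan([.6288,-.091,.135],.096)
"
```

```text
15.87 [0.3943 0.3601 0.1374] [-1.566  -0.0103  0.0954] [ 0.2 -0.7 -0.9] 0.371
from [0.3943 0.3601 0.1374] 0.0954 n 14
[[0.0136, 0.0002, -0.0337], [-0.0003, -0.0, 0.0007]]
[[0.0136, 0.0002, -0.0337], [-0.0003, -0.0, 0.0007]]
[[0.0136, 0.0002, -0.0337], [-0.0003, -0.0, 0.0007]]
[[0.0136, 0.0002, -0.0337], [-0.0003, -0.0, 0.0007]]
[[0.0136, 0.0002, -0.0337], [-0.0003, -0.0, 0.0007]]
[[0.0136, 0.0002, -0.0337], [-0.0003, -0.0, 0.0007]]
[[0.0136, 0.0002, -0.0337], [-0.0003, -0.0, 0.0007]]
[[0.0136, 0.0002, -0.0337], [-0.0003, -0.0, 0.0007]]
[[0.0136, 0.0002, -0.0337], [-0.0003, -0.0, 0.0007]]
[[0.0136, 0.0002, -0.0337], [-0.0003, -0.0, 0.0007]]
[[0.0136, 0.0002, -0.0337], [-0.0003, -0.0, 0.0007]]
[[0.0136, 0.0002, -0.0337], [-0.0003, -0.0, 0.0007]]
[[0.0136, 0.0002, -0.0337], [-0.0003, -0.0, 0.0007]]
[[0.0136, 0.0002, -0.0337], [-0.0003, -0.0, 0.0007]]
```

View pics/w14.png

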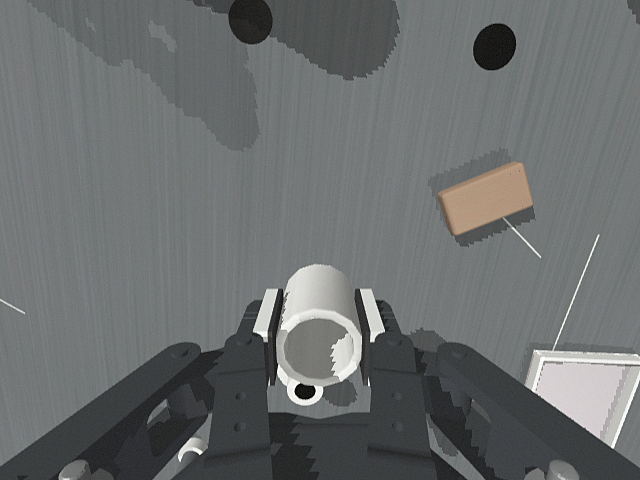

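Request:
{"fn": "step_arm", "kwargs": {
  "deltas": [
    [[0.0135,0,-0.0335],[0,0,0]],
    [[0.0135,0,-0.0335],[0,0,0]],
    [[0.0135,0,-0.0335],[0,0,0]],
    [[0.0135,0,-0.0335],[0,0,0]],
    [[0.0135,0,-0.0335],[0,0,0]]
  ]
}}

```text
time: 16.28
ee_pos: [0.4744, 0.1965, 0.1322]
eef_rot: [-1.571, 0.001, 0.096]
ft_force: [0.4, 0.8, -1.9]
finger_gap: 0.369
```

Request:
{"fn": "step_arm", "kwargs": {
  "deltas": [
    [[0.0135,0,-0.0335],[0,0,0]],
    [[0.0135,0,-0.0335],[0,0,0]],
    [[0.0135,0,-0.0335],[0,0,0]],
    [[0.0135,0,-0.0335],[0,0,0]],
    [[0.0135,0,-0.0335],[0,0,0]]
  ]
}}

```text
time: 16.7
ee_pos: [0.5575, 0.036, 0.1319]
eef_rot: [-1.57, 0.002, 0.095]
ft_force: [0.2, 1.5, -2.5]
finger_gap: 0.374
```

Request:
{"fn": "step_arm", "kwargs": {
  "deltas": [
    [[0.0135,0,-0.0335],[0,0,0]],
    [[0.0135,0,-0.0335],[0,0,0]],
    [[0.0135,0,-0.0335],[0,0,0]],
    [[0.0135,0,-0.0335],[0,0,0]],
    [[0,0,0],[0,0,0]]
  ]
}}

```text
time: 17.12
ee_pos: [0.6283, -0.0978, 0.1325]
eef_rot: [-1.576, -0.006, 0.09]
ft_force: [1.3, -0.7, -2.4]
finger_gap: 0.374
```

Request:
{"fn": "step_arm", "kwargs": {
  "deltas": [
    [[0,0,0],[0,0,0]],
    [[0,0,0],[0,0,0]]
  ]
}}

```text
time: 17.28
ee_pos: [0.6227, -0.0901, 0.1315]
eef_rot: [-1.569, 0.003, 0.094]
ft_force: [0.0, -0.4, -1.1]
finger_gap: 0.369
```

```bash
python3 -c "
from h import *
c=snap('wrist','w15'); st()
"
```

```text
17.33 [ 0.6226 -0.0894  0.1317] [-1.5691  0.0031  0.0954] [ 0.2  0.6 -1.9] 0.366
```

View pics/w15.png

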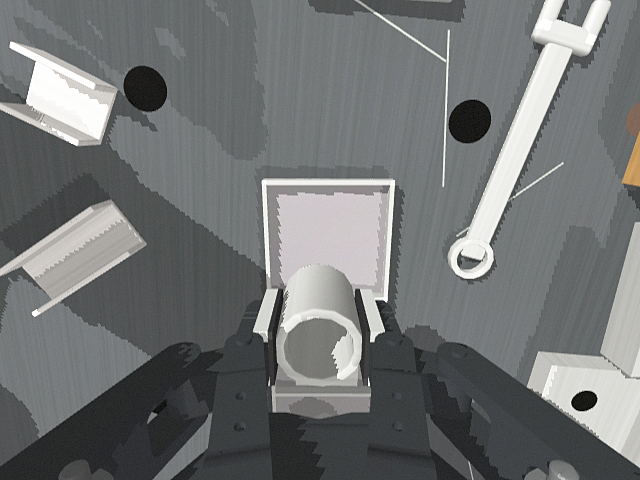

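Request:
{"fn": "step_arm", "kwargs": {
  "deltas": [
    [[0.003,0.03,-0.001],[0,0,0]],
    [[0.003,0.035,-0.001],[0,0,0]],
    [[0,0.017,0],[0,0,0]],
    [[0,0,0],[0,0,0]],
    [[0,0,0],[0,0,0]]
  ]
}}

```text
time: 17.75
ee_pos: [0.6288, -0.0902, 0.0496]
eef_rot: [-1.569, 0.004, 0.097]
ft_force: [0.2, -0.1, -1.1]
finger_gap: 0.372
```

Request:
{"fn": "step_arm", "kwargs": {
  "deltas": [
    [[0,0.003,0],[0,0,0]],
    [[0,0,0],[0,0,0]],
    [[0,0,0],[0,0,0]]
  ]
}}

```text
time: 18.0
ee_pos: [0.6312, -0.0919, 0.0492]
eef_rot: [-1.572, -0.002, 0.096]
ft_force: [0.2, -0.1, -1.7]
finger_gap: 0.37
```

Request:
{"fn": "step_arm", "kwargs": {
  "deltas": [
    [[0,0.005,0],[0,0,0]],
    [[0,0.0015,0],[0,0,0]],
    [[0,0,0],[0,0,0]],
    [[0,0,0],[0,0,0]]
  ]
}}

```text
time: 18.33
ee_pos: [0.6308, -0.0922, 0.0419]
eef_rot: [-1.571, -0.001, 0.095]
ft_force: [-2.1, -0.6, 3.5]
finger_gap: 0.371
```

Request:
{"fn": "step_arm", "kwargs": {
  "deltas": [
    [[0,0,0],[0,0,0]],
    [[0,0,0],[0,0,0]],
    [[0,0,0],[0,0,0]],
    [[0,0,0],[0,0,0]]
  ],
  "gripper": 0.6
}}

```text
time: 18.67
ee_pos: [0.6303, -0.092, 0.0409]
eef_rot: [-1.571, 0.0, 0.095]
ft_force: [-0.9, 0.4, -0.5]
finger_gap: 0.601
```

Request:
{"fn": "step_arm", "kwargs": {
  "deltas": [
    [[0,-0.02,0],[0,0,0]],
    [[0,-0.04,0],[0,0,0]],
    [[0,-0.04,0],[0,0,0]],
    [[0,-0.02,0],[0,0,0]],
    [[0,0,0],[0,0,0]]
  ]
}}

```text
time: 19.08
ee_pos: [0.6338, -0.093, 0.167]
eef_rot: [-1.575, -0.011, 0.095]
ft_force: [-0.3, -0.8, -1.4]
finger_gap: 0.598
```

```bash
python3 -c "
from h import *
c=snap('wrist','w16'); st()
plan([.465,-.20,.16],-.92)
plan([.4485,-.1185,.13],-.92)
"
```

```text
19.13 [ 0.6322 -0.0926  0.1643] [-1.5735 -0.0062  0.0951] [ 0.1  1.1 -0.2] 0.597
from [ 0.6322 -0.0926  0.1643] 0.0951 n 9
[[-0.0196, 0.0004, -0.0101], [-0.0001, 0.1128, 0.0008]]
[[-0.0184, 0.0004, -0.0123], [-0.0001, 0.1128, 0.0008]]
[[-0.0169, 0.0004, -0.0143], [-0.0001, 0.1128, 0.0008]]
[[-0.0152, 0.0004, -0.0161], [-0.0001, 0.1128, 0.0008]]
[[-0.0133, 0.0004, -0.0177], [-0.0001, 0.1128, 0.0008]]
[[-0.0112, 0.0004, -0.019], [-0.0001, 0.1128, 0.0008]]
[[-0.009, 0.0005, -0.0202], [-0.0001, 0.1128, 0.0008]]
[[-0.0066, 0.0005, -0.0211], [-0.0001, 0.1128, 0.0008]]
[[-0.0042, 0.0005, -0.0217], [-0.0001, 0.1128, 0.0008]]
from [ 0.6322 -0.0926  0.1643] 0.0951 n 9
[[-0.0206, 0.0037, -0.0009], [-0.0001, 0.1128, 0.0008]]
[[-0.0204, 0.0037, -0.0032], [-0.0001, 0.1128, 0.0008]]
[[-0.0199, 0.0037, -0.0055], [-0.0001, 0.1128, 0.0008]]
[[-0.0191, 0.0037, -0.0077], [-0.0001, 0.1128, 0.0008]]
[[-0.0181, 0.0037, -0.0098], [-0.0001, 0.1128, 0.0008]]
[[-0.0169, 0.0038, -0.0118], [-0.0001, 0.1128, 0.0008]]
[[-0.0155, 0.0038, -0.0136], [-0.0001, 0.1128, 0.0008]]
[[-0.0138, 0.0038, -0.0153], [-0.0001, 0.1128, 0.0008]]
[[-0.012, 0.0038, -0.0167], [-0.0001, 0.1128, 0.0008]]
```

View pics/w16.png

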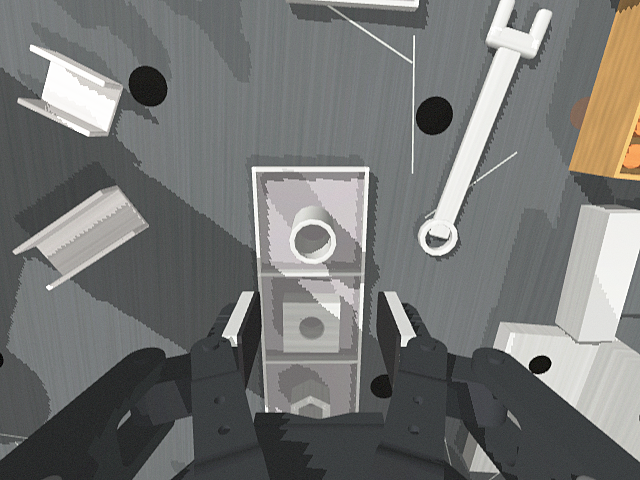

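Request:
{"fn": "step_arm", "kwargs": {
  "deltas": [
    [[-0.0205,0,-0.001],[0,0.113,0]],
    [[-0.0205,0,-0.003],[0,0.113,0]],
    [[-0.02,0,-0.0055],[0,0.113,0]],
    [[-0.019,0.005,-0.0075],[0,0.113,0]],
    [[-0.018,0.005,-0.01],[0,0.113,0]]
  ],
  "gripper": 0.75
}}

```text
time: 19.55
ee_pos: [0.5264, -0.1058, 0.1497]
eef_rot: [-1.571, 0.003, -0.475]
ft_force: [0.0, 0.1, -0.1]
finger_gap: 0.751
```

Request:
{"fn": "step_arm", "kwargs": {
  "deltas": [
    [[-0.017,0.005,-0.012],[0,0.113,0]],
    [[-0.0155,0.005,-0.0135],[0,0.113,0]],
    [[-0.014,0.005,-0.0155],[0,0.113,0]],
    [[-0.012,0.005,-0.0165],[0,0.112,0]],
    [[0,0,0],[0,0,0]]
  ]
}}

```text
time: 19.97
ee_pos: [0.4403, -0.1156, 0.1289]
eef_rot: [-1.576, 0.011, -0.925]
ft_force: [-0.7, 0.5, 0.3]
finger_gap: 0.748
```

Request:
{"fn": "step_arm", "kwargs": {
  "deltas": [
    [[0,0,0],[0,0,0]],
    [[0,0,0],[0,0,0]]
  ]
}}

```text
time: 20.13
ee_pos: [0.4473, -0.1179, 0.1307]
eef_rot: [-1.57, -0.0, -0.92]
ft_force: [-0.3, -0.1, -0.3]
finger_gap: 0.747
```

```bash
python3 -c "
from h import *
c=snap('wrist','w17'); st()
s=robot.read_state();p=np.array(s['ee_pos']);R=Ro.from_euler('xyz',s['eef_rot'])
print(proj(c,p+R.apply([0,p[2]-.025,0])))
"
```

```text
20.18 [ 0.4478 -0.1179  0.1309] [-1.5701e+00 -1.2000e-03 -9.1960e-01] [ 0.1 -0.6 -0.3] 0.753
[318.32775761 247.17609877]
```

View pics/w17.png

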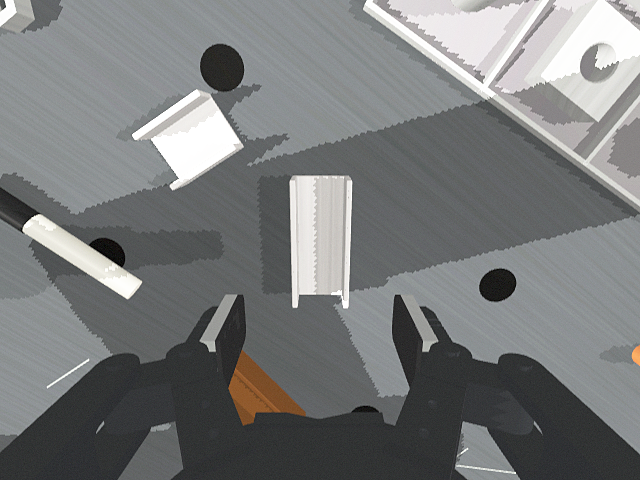

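Request:
{"fn": "step_arm", "kwargs": {
  "deltas": [
    [[0.002,0.04,0],[0,0,0]],
    [[0,0.04,0],[0,0,0]],
    [[0,0.018,0],[0,0,0]],
    [[0,0,0],[0,0,0]],
    [[0,0,0],[0,0,0]]
  ]
}}

```text
time: 20.6
ee_pos: [0.4482, -0.119, 0.0323]
eef_rot: [-1.571, 0.001, -0.92]
ft_force: [-0.5, -0.4, 0.7]
finger_gap: 0.749
```

Request:
{"fn": "step_arm", "kwargs": {
  "deltas": [
    [[0,0.002,0],[0,0,0]],
    [[0,0,0],[0,0,0]],
    [[0,0,0],[0,0,0]]
  ]
}}

```text
time: 20.85
ee_pos: [0.4487, -0.1195, 0.0324]
eef_rot: [-1.57, -0.003, -0.921]
ft_force: [-0.4, -0.1, 0.5]
finger_gap: 0.751
```

```bash
python3 -c "
from h import *
c=snap('wrist','w18'); st()
"
```

```text
20.9 [ 0.4486 -0.1195  0.0324] [-1.5696 -0.0026 -0.9207] [-0.1  0.1 -0.5] 0.746
```

View pics/w18.png

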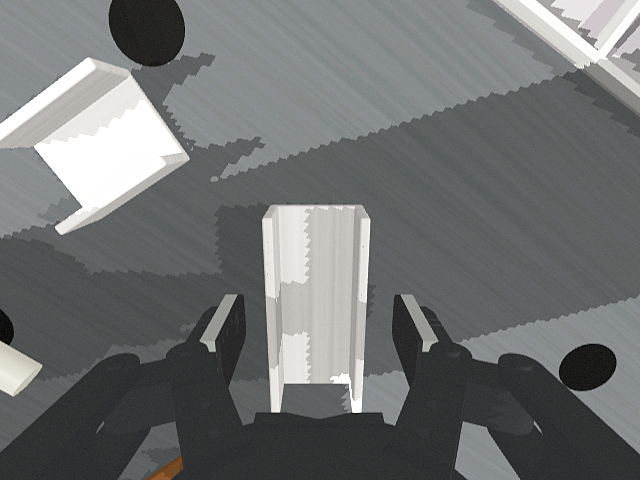

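Good straddle. I lower 3 mm more and close.

Request:
{"fn": "step_arm", "kwargs": {
  "deltas": [
    [[0,0.003,0],[0,0,0]],
    [[0,0,0],[0,0,0]]
  ]
}}

```text
time: 21.07
ee_pos: [0.448, -0.1193, 0.0285]
eef_rot: [-1.57, -0.001, -0.921]
ft_force: [0.4, 0.3, -0.7]
finger_gap: 0.749
```

Request:
{"fn": "step_arm", "kwargs": {
  "deltas": [
    [[0,0,0],[0,0,0]],
    [[0,0,0],[0,0,0]],
    [[0,0,0],[0,0,0]],
    [[0,0,0],[0,0,0]],
    [[0,0,0],[0,0,0]]
  ],
  "gripper": 0
}}

```text
time: 21.48
ee_pos: [0.4477, -0.1191, 0.0285]
eef_rot: [-1.571, -0.0, -0.921]
ft_force: [-1.1, 0.1, 4.2]
finger_gap: 0.457
```

Request:
{"fn": "step_arm", "kwargs": {
  "deltas": [
    [[0,0,0],[0,0,0]],
    [[0,-0.01,0],[0,0,0]],
    [[0,-0.025,0],[0,0,0]],
    [[0,-0.035,0],[0,0,0]],
    [[0,0,0],[0,0,0]]
  ]
}}

```text
time: 21.9
ee_pos: [0.4498, -0.1201, 0.1024]
eef_rot: [-1.567, -0.007, -0.921]
ft_force: [0.6, -0.2, -1.6]
finger_gap: 0.456
```

```bash
python3 -c "
from h import *
c=snap('wrist','w19'); st()
t=load('top0')
C=np.array([.6377,.1716]);a=np.radians(92);d=np.array([np.cos(a),np.sin(a)])
print('long',C+.0435*d,'sq',C-.0615*d)
L=C+.0435*d
plan([L[0],L[1],.11],.04)
"
```

```text
21.95 [ 0.4493 -0.12    0.1008] [-1.5681 -0.006  -0.9209] [ 1.3 -0.4 -1.8] 0.454
long [0.63618187 0.2150735 ] sq [0.63984632 0.11013746]
from [ 0.4493 -0.12    0.1008] -0.9209 n 10
[[-0.0154, -0.0009, 0.0352], [0.0, -0.0961, 0.0007]]
[[-0.0119, -0.0009, 0.0365], [0.0, -0.0961, 0.0007]]
[[-0.0084, -0.0009, 0.0374], [0.0, -0.0961, 0.0007]]
[[-0.0047, -0.0009, 0.0381], [0.0, -0.0961, 0.0007]]
[[-0.0011, -0.0009, 0.0383], [0.0, -0.0961, 0.0007]]
[[0.0026, -0.0009, 0.0383], [0.0, -0.0961, 0.0007]]
[[0.0063, -0.0009, 0.0378], [0.0, -0.0961, 0.0007]]
[[0.0099, -0.0009, 0.0371], [0.0, -0.0961, 0.0007]]
[[0.0134, -0.0009, 0.0359], [0.0, -0.0961, 0.0007]]
[[0.0168, -0.0009, 0.0345], [0.0, -0.0961, 0.0007]]
```

View pics/w19.png

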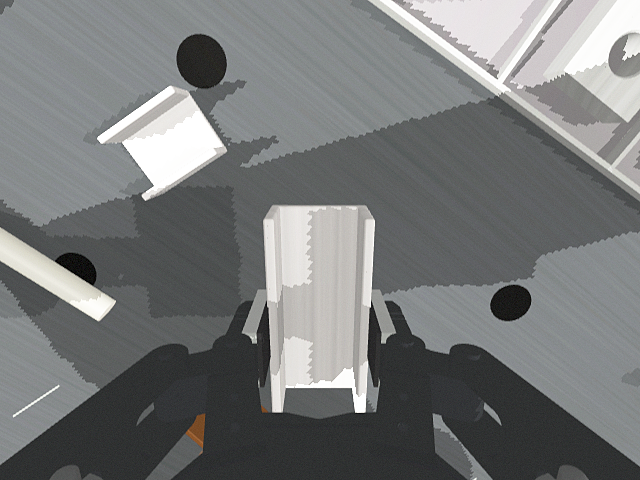

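Request:
{"fn": "step_arm", "kwargs": {
  "deltas": [
    [[-0.0155,-0.001,0.035],[0,-0.096,0]],
    [[-0.012,-0.001,0.0365],[0,-0.096,0]],
    [[-0.0085,-0.001,0.0375],[0,-0.096,0]],
    [[-0.0045,-0.001,0.038],[0,-0.096,0]],
    [[-0.001,-0.001,0.0385],[0,-0.096,0]]
  ]
}}

```text
time: 22.37
ee_pos: [0.5408, 0.0501, 0.102]
eef_rot: [-1.572, 0.003, -0.437]
ft_force: [0.6, -1.8, -2.3]
finger_gap: 0.455
```

Request:
{"fn": "step_arm", "kwargs": {
  "deltas": [
    [[0.0025,-0.001,0.0385],[0,-0.096,0]],
    [[0.0065,-0.001,0.038],[0,-0.096,0]],
    [[0.01,-0.001,0.037],[0,-0.096,0]],
    [[0.0135,-0.001,0.036],[0,-0.096,0]],
    [[0.0165,0,0.0345],[0,-0.096,0]]
  ]
}}

```text
time: 22.78
ee_pos: [0.6345, 0.2179, 0.1055]
eef_rot: [-1.571, 0.003, 0.044]
ft_force: [0.3, 0.0, -1.8]
finger_gap: 0.453
```

Request:
{"fn": "step_arm", "kwargs": {
  "deltas": [
    [[0,0,0],[0,0,0]],
    [[0,0,0],[0,0,0]],
    [[0,0,0],[0,0,0]]
  ]
}}

```text
time: 23.03
ee_pos: [0.6331, 0.2159, 0.1052]
eef_rot: [-1.572, 0.004, 0.039]
ft_force: [0.2, -0.4, -2.0]
finger_gap: 0.457
```

```bash
python3 -c "
from h import *
c=snap('wrist','w20'); st()
"
```

```text
23.08 [0.6331 0.2152 0.1055] [-1.5717  0.0043  0.0382] [ 0.5 -1.  -1.4] 0.454
```

View pics/w20.png

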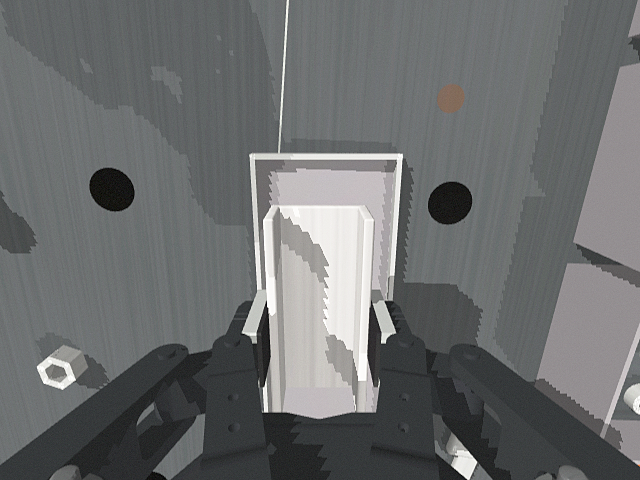

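```bash
python3 -c "
from h import *
c=load('w20')
a=plane(c,(250,154),.01);b=plane(c,(403.5,153.5),.01);print(a,b,np.linalg.norm(a-b),np.degrees(np.arctan2(b[1]-a[1],b[0]-a[0])))
m=(a+b)/2;d=(b-a)/np.linalg.norm(b-a);n=np.array([d[1],-d[0],0]);print('long centre',m+.063*n,'sq',m+n*(.003+.120+.003+.042))
"
```

```text
[0.59018178 0.27556486 0.01      ] [0.68037065 0.27945442 0.01      ] 0.09027270480593137 2.469455856613666
long centre [0.63799068 0.21456814 0.01      ] sq [0.6425148  0.10966565 0.01      ]
```

Request:
{"fn": "step_arm", "kwargs": {
  "deltas": [
    [[0.0025,0.03,0],[0,0,0]],
    [[0.0025,0.03,-0.001],[0,-0.004,0]],
    [[0,0.008,0],[0,0,0]],
    [[0,0,0],[0,0,0]],
    [[0,0,0],[0,0,0]]
  ]
}}

```text
time: 23.5
ee_pos: [0.6393, 0.2143, 0.0388]
eef_rot: [-1.571, 0.002, 0.041]
ft_force: [0.9, 0.1, -1.4]
finger_gap: 0.451
```

Request:
{"fn": "step_arm", "kwargs": {
  "deltas": [
    [[0,0,0],[0,0,0]],
    [[0,0,0],[0,0,0]]
  ]
}}

```text
time: 23.67
ee_pos: [0.6412, 0.2154, 0.0411]
eef_rot: [-1.57, -0.003, 0.043]
ft_force: [0.2, -0.3, -1.4]
finger_gap: 0.454
```

Request:
{"fn": "step_arm", "kwargs": {
  "deltas": [
    [[-0.002,0.005,0],[0,0,0]],
    [[0,0.003,0],[0,0,0]],
    [[0,0,0],[0,0,0]],
    [[0,0,0],[0,0,0]],
    [[0,0,0],[0,0,0]]
  ]
}}

```text
time: 24.08
ee_pos: [0.638, 0.2154, 0.0312]
eef_rot: [-1.571, -0.0, 0.043]
ft_force: [0.3, 0.6, -1.9]
finger_gap: 0.452
```

Request:
{"fn": "step_arm", "kwargs": {
  "deltas": [
    [[0,0.0007,0],[0,0,0]],
    [[0,0,0],[0,0,0]],
    [[0,0,0],[0,0,0]]
  ]
}}

```text
time: 24.33
ee_pos: [0.6382, 0.2154, 0.0306]
eef_rot: [-1.571, -0.001, 0.043]
ft_force: [0.2, 0.2, -2.3]
finger_gap: 0.457
```

Request:
{"fn": "step_arm", "kwargs": {
  "deltas": [
    [[0,0,0],[0,0,0]],
    [[0,0,0],[0,0,0]],
    [[0,0,0],[0,0,0]],
    [[0,0,0],[0,0,0]]
  ],
  "gripper": 0.6
}}

```text
time: 24.67
ee_pos: [0.6382, 0.2153, 0.0306]
eef_rot: [-1.571, -0.0, 0.043]
ft_force: [0.3, 0.3, 0.4]
finger_gap: 0.6
```

Request:
{"fn": "step_arm", "kwargs": {
  "deltas": [
    [[0,-0.02,0],[0,0,0]],
    [[0,-0.04,0],[0,0,0]],
    [[0,-0.04,0],[0,0,0]],
    [[0,-0.02,0],[0,0,0]],
    [[0,0,0],[0,0,0]]
  ]
}}

```text
time: 25.08
ee_pos: [0.6418, 0.216, 0.157]
eef_rot: [-1.569, -0.012, 0.043]
ft_force: [1.1, 0.2, -0.0]
finger_gap: 0.594
```

```bash
python3 -c "
from h import *
c=snap('wrist','w21'); st()
plan([.3975,.2475,.13],.043)
"
```

```text
25.13 [0.6401 0.2157 0.1541] [-1.57   -0.0074  0.0431] [-0.3  0.4  0.2] 0.6
from [0.6401 0.2157 0.1541] 0.0431 n 7
[[-0.0344, 0.0032, 0.006], [-0.0001, 0.0, 0.0011]]
[[-0.0344, 0.0032, 0.006], [-0.0001, 0.0, 0.0011]]
[[-0.0344, 0.0033, 0.006], [-0.0001, 0.0, 0.0011]]
[[-0.0344, 0.0033, 0.006], [-0.0001, 0.0, 0.0011]]
[[-0.0344, 0.0033, 0.006], [-0.0001, 0.0, 0.0011]]
[[-0.0344, 0.0034, 0.006], [-0.0001, 0.0, 0.0011]]
[[-0.0344, 0.0034, 0.006], [-0.0001, 0.0, 0.0011]]
```

View pics/w21.png

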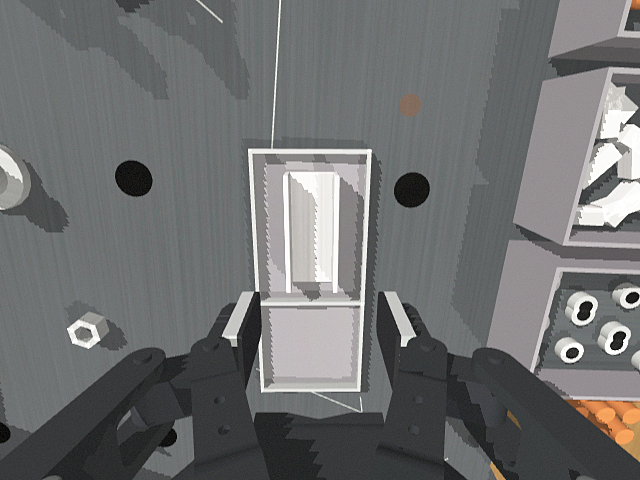

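Channel lies on its back in the long compartment, clear of the divider. On to the bush.

Request:
{"fn": "step_arm", "kwargs": {
  "deltas": [
    [[-0.0345,0,0.006],[0,0,0]],
    [[-0.0345,0,0.006],[0,0,0]],
    [[-0.0345,0.005,0.006],[0,0,0]],
    [[-0.0345,0.005,0.006],[0,0,0]],
    [[-0.0345,0.005,0.006],[0,0,0]]
  ]
}}

```text
time: 25.55
ee_pos: [0.4616, 0.2375, 0.1341]
eef_rot: [-1.571, 0.003, 0.042]
ft_force: [-0.6, 0.1, 0.0]
finger_gap: 0.601
```

Request:
{"fn": "step_arm", "kwargs": {
  "deltas": [
    [[-0.034,0.005,0.006],[0,0,0]],
    [[-0.033,0.003,0.006],[0,0,0]],
    [[0,0,0],[0,0,0]],
    [[0,0,0],[0,0,0]],
    [[0,0,0],[0,0,0]]
  ]
}}

```text
time: 25.97
ee_pos: [0.3973, 0.2471, 0.1269]
eef_rot: [-1.571, -0.0, 0.043]
ft_force: [0.4, -0.2, -0.1]
finger_gap: 0.601
```

```bash
python3 -c "
from h import *
c=snap('wrist','w22'); st()
s=robot.read_state();p=np.array(s['ee_pos']);R=Ro.from_euler('xyz',s['eef_rot'])
print(proj(c,p+R.apply([0,p[2]-.035,0])))
"
```

```text
26.02 [0.3982 0.2471 0.1271] [-1.5706e+00 -1.2000e-03  4.2800e-02] [ 0.9 -0.3  0.2] 0.598
[319.71162914 254.17673385]
```

View pics/w22.png

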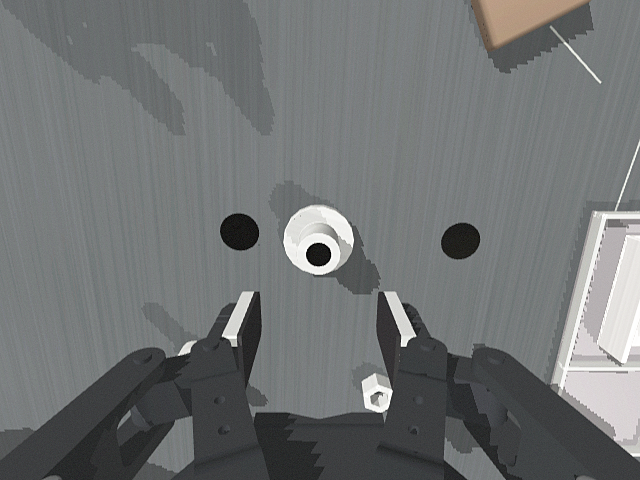

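Request:
{"fn": "step_arm", "kwargs": {
  "deltas": [
    [[-0.001,0.03,0],[0,0,0]],
    [[0,0.035,0],[0,0,0]],
    [[0,0.02,0],[0,0,0]],
    [[0,0,0],[0,0,0]],
    [[0,0,0],[0,0,0]]
  ]
}}

```text
time: 26.43
ee_pos: [0.3966, 0.2466, 0.0414]
eef_rot: [-1.571, 0.002, 0.042]
ft_force: [0.7, -0.8, 0.4]
finger_gap: 0.599
```

Request:
{"fn": "step_arm", "kwargs": {
  "deltas": [
    [[0,0,0],[0,0,0]],
    [[0,0,0],[0,0,0]]
  ]
}}

```text
time: 26.6
ee_pos: [0.3972, 0.2472, 0.0435]
eef_rot: [-1.57, -0.003, 0.043]
ft_force: [0.0, -0.3, -0.3]
finger_gap: 0.603
```

Request:
{"fn": "step_arm", "kwargs": {
  "deltas": [
    [[0,0.006,0],[0,0,0]],
    [[0,0.001,0],[0,0,0]],
    [[0,0,0],[0,0,0]],
    [[0,0,0],[0,0,0]]
  ]
}}

```text
time: 26.93
ee_pos: [0.3959, 0.247, 0.0357]
eef_rot: [-1.571, -0.0, 0.043]
ft_force: [1.2, -0.7, 0.3]
finger_gap: 0.595
```

Request:
{"fn": "step_arm", "kwargs": {
  "deltas": [
    [[0,0,0],[0,0,0]],
    [[0,0,0],[0,0,0]],
    [[0,0,0],[0,0,0]],
    [[0,0,0],[0,0,0]],
    [[0,0,0],[0,0,0]]
  ],
  "gripper": 0
}}

```text
time: 27.35
ee_pos: [0.3962, 0.2471, 0.0359]
eef_rot: [-1.571, -0.001, 0.043]
ft_force: [-0.3, -0.0, 5.1]
finger_gap: 0.303
```

Request:
{"fn": "step_arm", "kwargs": {
  "deltas": [
    [[0,0,0],[0,0,0]],
    [[0,0,0],[0,0,0]]
  ]
}}

```text
time: 27.52
ee_pos: [0.3963, 0.2471, 0.0359]
eef_rot: [-1.57, -0.001, 0.043]
ft_force: [-0.6, 0.0, 6.4]
finger_gap: 0.297
```

Request:
{"fn": "step_arm", "kwargs": {
  "deltas": [
    [[0,-0.01,0],[0,0,0]],
    [[0,-0.03,0],[0,0,0]],
    [[0,-0.035,0],[0,0,0]],
    [[0,0,0],[0,0,0]]
  ]
}}

```text
time: 27.85
ee_pos: [0.3981, 0.2479, 0.1149]
eef_rot: [-1.568, -0.008, 0.043]
ft_force: [1.5, -0.4, -3.2]
finger_gap: 0.295
```

```bash
python3 -c "
from h import *
c=snap('wrist','w23'); st()
plan([.6415,.1095,.115],.043)
"
```

```text
27.9 [0.3975 0.2476 0.1131] [-1.569  -0.0063  0.0432] [ 0.4  0.1 -1.4] 0.297
from [0.3975 0.2476 0.1131] 0.0432 n 8
[[0.0297, -0.0001, -0.0186], [-0.0002, 0.0, 0.0008]]
[[0.0297, -0.0001, -0.0186], [-0.0002, 0.0, 0.0008]]
[[0.0297, -0.0001, -0.0186], [-0.0002, 0.0, 0.0008]]
[[0.0297, -0.0001, -0.0186], [-0.0002, 0.0, 0.0008]]
[[0.0297, -0.0002, -0.0186], [-0.0002, 0.0, 0.0008]]
[[0.0297, -0.0002, -0.0186], [-0.0002, 0.0, 0.0008]]
[[0.0297, -0.0002, -0.0186], [-0.0002, 0.0, 0.0008]]
[[0.0297, -0.0002, -0.0186], [-0.0002, 0.0, 0.0008]]
```

View pics/w23.png

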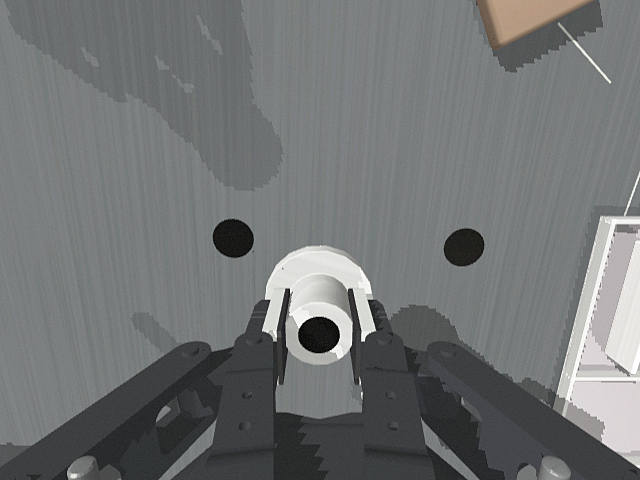

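Request:
{"fn": "step_arm", "kwargs": {
  "deltas": [
    [[0.03,0,-0.0185],[0,0,0]],
    [[0.03,0,-0.0185],[0,0,0]],
    [[0.03,0,-0.0185],[0,0,0]],
    [[0.03,0,-0.0185],[0,0,0]],
    [[0.03,0,-0.0185],[0,0,0]]
  ]
}}

```text
time: 28.32
ee_pos: [0.5497, 0.1599, 0.109]
eef_rot: [-1.571, 0.003, 0.043]
ft_force: [-1.0, 0.3, -2.3]
finger_gap: 0.299
```

Request:
{"fn": "step_arm", "kwargs": {
  "deltas": [
    [[0.03,0,-0.0185],[0,0,0]],
    [[0.03,0,-0.0185],[0,0,0]],
    [[0.03,0,-0.0185],[0,0,0]],
    [[0,0,0],[0,0,0]],
    [[0,0,0],[0,0,0]]
  ]
}}

```text
time: 28.73
ee_pos: [0.6428, 0.1077, 0.1085]
eef_rot: [-1.571, 0.002, 0.04]
ft_force: [-0.6, -0.0, -2.4]
finger_gap: 0.299
```

Request:
{"fn": "step_arm", "kwargs": {
  "deltas": [
    [[0,0,0],[0,0,0]],
    [[0,0,0],[0,0,0]]
  ]
}}

```text
time: 28.9
ee_pos: [0.6397, 0.11, 0.1089]
eef_rot: [-1.57, 0.005, 0.044]
ft_force: [0.5, -0.7, -2.1]
finger_gap: 0.298
```

```bash
python3 -c "
from h import *
c=snap('wrist','w24'); st()
"
```

```text
28.95 [0.6399 0.1102 0.1094] [-1.5705  0.0036  0.0441] [ 0.  -0.  -1.5] 0.3
```

View pics/w24.png

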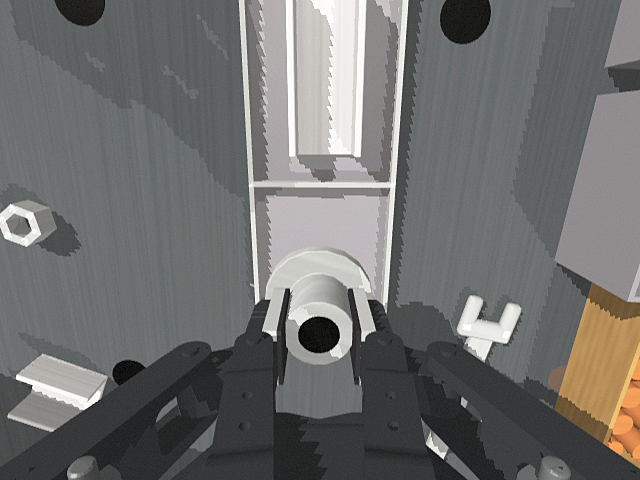

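Request:
{"fn": "step_arm", "kwargs": {
  "deltas": [
    [[0.001,0.025,0],[0,0,0]],
    [[0,0.025,0],[0,0,0]],
    [[0,0.01,0],[0,0,0]],
    [[0,0,0],[0,0,0]],
    [[0,0,0],[0,0,0]]
  ]
}}

```text
time: 29.37
ee_pos: [0.6422, 0.11, 0.0501]
eef_rot: [-1.571, 0.002, 0.044]
ft_force: [0.5, -0.2, -1.3]
finger_gap: 0.294
```

Request:
{"fn": "step_arm", "kwargs": {
  "deltas": [
    [[0,0,0],[0,0,0]],
    [[0,0,0],[0,0,0]]
  ]
}}

```text
time: 29.53
ee_pos: [0.6441, 0.1096, 0.052]
eef_rot: [-1.571, -0.003, 0.043]
ft_force: [0.3, 1.0, -2.3]
finger_gap: 0.303
```

Request:
{"fn": "step_arm", "kwargs": {
  "deltas": [
    [[-0.001,0.007,0],[0,0,0]],
    [[0,0.005,0],[0,0,0]],
    [[0,0,0],[0,0,0]],
    [[0,0,0],[0,0,0]],
    [[0,0,0],[0,0,0]]
  ]
}}

```text
time: 29.95
ee_pos: [0.6418, 0.1093, 0.0382]
eef_rot: [-1.571, 0.001, 0.043]
ft_force: [-0.5, -0.3, -1.7]
finger_gap: 0.302
```

Request:
{"fn": "step_arm", "kwargs": {
  "deltas": [
    [[0,0.0005,0],[0,0,0]],
    [[0,0,0],[0,0,0]],
    [[0,0,0],[0,0,0]]
  ]
}}

```text
time: 30.2
ee_pos: [0.642, 0.1094, 0.038]
eef_rot: [-1.571, 0.0, 0.043]
ft_force: [-0.2, -0.2, -0.6]
finger_gap: 0.299
```

Request:
{"fn": "step_arm", "kwargs": {
  "deltas": [
    [[0,0,0],[0,0,0]],
    [[0,0,0],[0,0,0]],
    [[0,0,0],[0,0,0]],
    [[0,0,0],[0,0,0]]
  ],
  "gripper": 0.55
}}

```text
time: 30.53
ee_pos: [0.6423, 0.1094, 0.0381]
eef_rot: [-1.571, -0.001, 0.043]
ft_force: [-0.6, -0.7, 0.5]
finger_gap: 0.552
```

Request:
{"fn": "step_arm", "kwargs": {
  "deltas": [
    [[0,-0.02,0],[0,0,0]],
    [[0,-0.04,0],[0,0,0]],
    [[0,-0.04,0],[0,0,0]],
    [[0,-0.04,0],[0,0,0]],
    [[0,-0.04,0],[0,0,0]]
  ]
}}

```text
time: 30.95
ee_pos: [0.6417, 0.1094, 0.2197]
eef_rot: [-1.571, 0.0, 0.043]
ft_force: [1.6, 0.2, 0.5]
finger_gap: 0.55
```

Request:
{"fn": "step_arm", "kwargs": {
  "deltas": [
    [[-0.03,-0.01,0.02],[0,0,0]],
    [[-0.041,0,0.03],[0,0,0]],
    [[-0.041,0,0.03],[0,0,0]],
    [[-0.041,0,0.04],[0,0,0]],
    [[-0.02,0,0.04],[0,0,0]]
  ]
}}

```text
time: 31.37
ee_pos: [0.4869, 0.2381, 0.2281]
eef_rot: [-1.572, 0.003, 0.041]
ft_force: [0.2, 0.2, -0.3]
finger_gap: 0.551
```

Request:
{"fn": "step_arm", "kwargs": {
  "deltas": [
    [[0,0,0.041],[0,0,0]],
    [[0,0,0.041],[0,0,0]],
    [[0,0,0.03],[0,0,0]],
    [[0,0,0],[0,0,0]],
    [[0,0,0],[0,0,0]]
  ]
}}

```text
time: 31.78
ee_pos: [0.4852, 0.352, 0.2279]
eef_rot: [-1.571, -0.0, 0.047]
ft_force: [-0.5, -1.5, -0.4]
finger_gap: 0.549
```

```bash
python3 -c "
from h import *
st();t=snap('top','t25');s=snap('side','s25')
crop(t,120,130,500,345,2.1,'t25a');crop(s,280,150,500,325,3.4,'s25a')
"
```

```text
31.78 [0.4852 0.352  0.2279] [-1.571e+00 -5.000e-04  4.650e-02] [-0.5 -1.5 -0.4] 0.549
```

View pics/t25a.png

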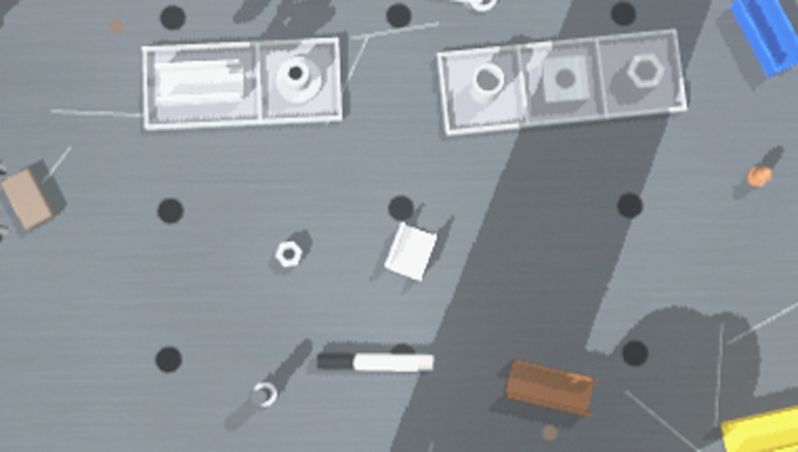

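View pics/s25a.png

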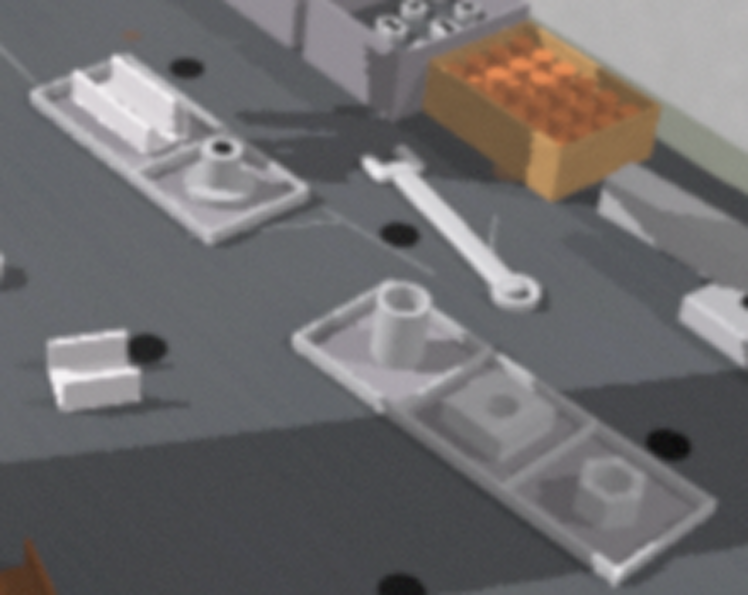

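Both views show all five parts seated in their compartments, with the short channel, small nut and look-alikes where they were. The arm is clear, so I hand in.

```bash
python3 -c "
from h import *
print(robot.finish_job())"
```

```text
the job is handed in; nothing more can be done
None
```

Both welding kits are made up, and I handed the job in at about 32 s of the 125 s allowed.

- **Machine-foot tray:** the foot plate is flat in the middle compartment, the large nut flat in the right-hand (−y) one, and the tube upright in the left-hand (+y) one.
- **Pivot-bracket tray:** the long channel lies on its back in the long compartment, and the bush stands on its flange in the square one.

**Last checks:** the final top and side pictures show every part seated in its compartment, none on a rim or divider. The short channel, small nut and coloured channels look unmoved, and the arm was clear of everything. The largest wrist force reported was about 8 N.

**What disagreed:**
- The side camera differed from the top and wrist views by about 4–5 mm, so I measured from the top and wrist views.
- Some heights came out 3–10 mm low, including the plate top at 8–15 mm (18 mm given) and the nut at 15 mm (22 mm given). I set grip heights from the fingertip view, the force readings and the given part heights.
- The nut sits a few millimetres off the centre of its compartment, but is fully inside.

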